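Set the anvil and hold a wax block in a ratchet clamp

ROBOT

A 7-joint arm with a two-finger parallel gripper is mounted at the origin on the work surface. World frame = base frame: x ahead of the robot, y to its left, z up, the work surface at z = 0. Lengths are in mm, angles in rad, forces in N, time in s.
With the tool pointing down it reaches from about 350 to 900 mm from the base axis. Payload 19.9 kg.
Tool frame: the origin (TCP) lies between the finger pads; the fingertips stand 8 mm ahead of it and the grasp point (between the pads) lies 11 mm behind it; y points along the fingers, x is the direction in which the jaws open and shut, and the axes are right-handed (so a half turn about y gives the same grasp; the last joint's range is limited). The gripper opens to 85 mm and grips with 20 to 120 N. Pads are 22 mm wide; open, the fingers measure 114 mm over their backs; the gripper's body (76 mm by 85 mm) begins 54 mm behind the grasp point. The pads swing forward as they close: fully open they stand 13 mm farther back than shut.
Start: joints at [-1.165, 0.417, -0.01, 1.614, 0.005, 1.111, -0.053], TCP at [270.602, 563.362, 239.26] pointing down, gripper open.
Joint ranges: [-2.81, 2.81], [-0.39, 2.02], [-1.27, 1.25], [0.06, 2.57], [-1.19, 4.33], [0.19, 2], [-2.82, 2.82]. Speed limits (rad/s): [1.89, 1.89, 2.39, 2.39, 3.01, 3.01, 3.01].

INTERFACE

Orientations are given as a unit quaternion [w, x, y, z].
In Python, from cell import arm gives the robot as it stands.
- The arm moves only by the tool jog_arm, never from a script. Its argument "rows" is a list of rows, each an object of numbers: "tx", "ty", "tz": the shift along the tool's x, y, z as a fraction of full scale; "ax", "ay", "az": the turn, a rotation vector about the tool's x, y, z as a fraction of full scale; "gripper": the gripper command: -1 is fully open, 1 is shut, values between are in proportion. In form: [{"tx": .., "ty": .., "tz": .., "ax": .., "ay": .., "az": .., "gripper": ..}, ...]. A call has 1 to 10 rows; each row shifts and turns the pose as measured when the row begins, along the tool's axes as they then stand; what a row does not reach is not made up. Full scale, the value 1, is 0.02 m for a shift and 0.12 rad for a turn. A row lasts 1/10 s, in which the tool goes at most 50 mm and 8.59 degrees, less where a joint would pass 70% of its speed; a pose out of reach is approached as far as the arm can. A call with a number of a shift or a turn outside -1 to 1 is refused whole. A call with a gripper value outside its range is refused whole. The fingers move at their own pace and stop on an object; the grip force is fixed at half the most. Time passes only in rows, so rows that do not move let the fingers close. It gives the time, the measured TCP pose, the force and the opening at its end, in the units of the state.
- arm.state(): the state, without advancing time (a new reading comes with each control period).
- arm.camera(name): name is "scene" or "top" or "wrist"; returns a dict with "img" (384x512x3 uint8, red, green, blue), "depth" (384x512 float32, mm along the optical axis (not along the pixel's ray), 0 where there is no reading), "camera_matrix" (3x3 intrinsics, pixels), "R" (3x3) and "t" (3): a world point X has camera coordinates R X + t. Camera axes: x right, y down, z forward; pixel columns grow to the right and rows downward; lengths in mm; the calibration is good to about 2 mm. A picture is of the moment at which its call begins.
- arm.close_job(): hands the job in, once; it reports no verdict.
The state is a dict: "time_s": time; "q": joint angles; "qd": joint speeds; "joint_efforts": joint torques, N m; "tool_pos": TCP position; "tool_rot": TCP orientation; "ft_force": force on the tool from outside, world axes, zero at the start; "wrist_torque": the same for the moment, N m; "opening": finger opening in mm.
Only numpy, scipy, OpenCV 4.12 (cv2) and the standard library are available. Lean on these libraries where they do the work, as an engineer would, in place of code of your own. Each camera call takes 0.05 s, during which the arm holds its last target.

TASK

On the bench clamp, turn the black knob in small turns until the brass pointer of the anvil stands opposite the white tick of the sliding mark, leaving the mark where it is. Then pump the wooden trigger bar towards the fixed wooden handle, over and over, until the jaw's rubber pad touches the wax block and its spring plunger is pressed in about half way; never press it fully in, or the wax is crushed. The clamp has no lock, so finish while still holding the trigger squeezed, and do not push the jaw by hand or disturb anything else on the bench.

Things in the scene. Friction and masses are not known exactly. Their poses are not given: they have to be found in the camera images.
- clamp: steel base plate 120 x 415 x 12 mm fixed on the bench, carrying the whole clamp. Origin on the bench top near the plate's middle. Its y axis is the clamp's axis: trigger and handle at the -y end, then the jaw, the block, the anvil, and the knob at the +y end; z is up. 'Local' below means this frame.
- trigger_bar: upright wooden trigger bar 26 (local x) x 14 (local y) mm, free from 50 to 126 mm above the bench. It slides along local +y up to 16 mm towards the fixed handle and springs back by itself (4 to 5.6 N; driving the jaw adds 3.5 N plus the plunger's force). Local axes, but the origin is not on the bar: use trigger_top.
- trigger (a joint): trigger travel, 0 = released, 0.016 = fully squeezed (m)
- trigger_top (a point): centre of the trigger bar's top end; the bar reaches 7 mm either side of it along local y, and moves with the trigger
- handle_top (a point): centre of the top end of the fixed wooden handle, an upright post 26 (local x) x 16 (local y) mm, free from 52 to 126 mm above the bench; never moves. Trigger and handle are together 52 mm wide over their outer faces when released, 36 mm when fully squeezed. Below them two cheek plates, tops 50 mm above the bench, span 24 mm either side of the clamp's axis.
- jaw: moving jaw: toothed bar and aluminium head 44 x 20 mm, top 75 mm above the bench, sliding along local +y to the block. Ratchet of 5 mm pitch: the first 0 to 5 mm of each trigger stroke can be idle, then the jaw moves 1:1 with it (10 to 15 mm for a full stroke). On the way back the jaw stays, but yields to a plunger force over 3.5 N. The origin moves with it (not at the head).
- pad_face (a point): centre of the front (+y) face of the jaw's rubber pad, a plate 32 x 8 x 30 mm on a spring plunger in front of the jaw head, 50 mm above the bench
- pad (a joint): how far the pad's plunger is pressed back towards the jaw head: 0 = out, 0.006 = half way, 0.012 = fully in (m). Spring of 1.3 N per mm, no preload. The visible gap between head and pad is 12 mm less this.
- pad_plate: the rubber pad itself (local axes, origin not on the pad: use pad_face)
- block: wax block 34 (x) x 36 (y) x 32 (z) mm, loose, already lying on the anvil's shelf against the anvil; origin at the centre of its underside, so the face that the pad meets is 18 mm from it along local -y
- anvil: steel sled with shelf and upright stop behind the block, stop 75 mm high above the bench; it is moved along the clamp's axis only by the knob (origin not at the stop)
- knob (a joint): turn of the black knob, clockwise seen from above is positive (rad), 0 at the start; it can go from -0.7 to 3.7. Each radian clockwise moves anvil, block and pointer 4 mm along local -y, towards the jaw. It stays where it is left; takes about 0.1 N m.
- knob_grip (a point): on the knob's vertical axis, 93 mm above the bench, at the middle of its upright grip bar, which is 12 mm thick, 40 mm long and reaches from 73 to 107 mm above the bench (below it a disc 42 mm across, 63 to 73 mm). Its x axis lies along the bar and turns with the knob; at the start it lies along local x.
- pointer_tip (a point): tip of the brass pointer on the anvil, 31 mm above the bench, on the +x side of the clamp
- mark_tip (a point): tip of the white tick on the dark sliding mark on the scale rail, 31 mm above the bench. Local axes. Pointer and mark are in line when the two tips have the same local y; at the start the mark is 4.5 to 10.5 mm towards local -y of the pointer.
- band: small plain brass ring 22 mm across and 6 mm high, lying on the base plate beside the jaw's path; leave alone
- scriber: scriber with handle, 150 mm long, lying on the bench on the robot's side of the clamp; leave alone
- bench_brush: bench brush 170 mm long, lying beyond the clamp; leave alone
- stone_jar: small glass jar 36 mm across, 34 mm high, beyond the clamp; leave alone
- loupe: black eye loupe 32 mm across, 26 mm high, standing on the robot's side of the clamp; leave alone
- steel_block: steel bench block 65 x 65 x 20 mm beyond the clamp's knob; leave alone
- dish: white dish 60 mm across, 20 mm high, near the trigger end; leave alone
There are look-alikes about, which are no part of the job. Leave any red or turquoise look-alike of the block alone.

How it is judged (in metres and radians):
On the way, in this order (a step that is already met when the one before it is completed fails the run):
1. the knob is turned until the pointer stands opposite the mark, before the jaw presses the block (y of pointer_tip in the frame of mark_tip between -0.0018 and 0.0018 m and value of joint pad below 0.001 m), for 0.3 s.
2. the trigger is pumped until the jaw's pad touches the block (contact force between pad_plate and block above 0.8 N and contact force between the fingers and trigger_bar above 1 N), for 0.05 s.
At the end, for the whole second after the job is handed in: Fingers still press the squeezed trigger (over 3 N, at least 1 mm in); plunger in 3.5 to 9 mm, pad pushing the block (over 4 N) against the anvil (over 3 N); pointer within 2.5 mm of the mark (1.8 mm when set); block flat, all at rest (value of joint pad between 0.0035 and 0.009 m and contact force between pad_plate and block above 4 N and contact force between block and anvil above 3 N and value of joint trigger above 0.001 m and contact force between the fingers and trigger_bar above 3 N and y of pointer_tip in the frame of mark_tip between -0.0025 and 0.0025 m and angle between block's own z axis and vertical below 0.1 rad and linear speed of block below 0.02 m/s and linear speed of jaw below 0.01 m/s); the arm keeps its last pose, push and grip.
It fails at once if the plunger is pressed in more than 10.5 mm: the wax is crushed (value of joint pad above 0.0105 m).
It fails at once if the jaw or its pad is pushed by hand (contact force between any of the arm, the fingers and jaw above 2 N).
It fails at once if the sliding mark is moved (distance of mark_tip from where it was at the start of the episode above 0.002 m).
It fails at once if something else on the bench is disturbed (distance of band from where it was at the start of the episode above 0.015 m or distance of any of scriber, bench_brush, stone_jar, loupe, steel_block, dish from where it was at the start of the episode above 0.02 m).
It also fails if it takes over 72 s, if anything falls off the work surface, if the arm or the gripper's body presses on something with over 40 N, if the wrist force passes 120 N, or if a joint passes its speed limit or range.

## Working session

There is one attempt and no reset: what is moved stays moved. The work goes in short steps, Python scripts to look and compute and a tool call to move; the robot and the scene stay as the last step left them, time stands still between calls to the robot, and variables do not carry over. Pictures are saved under pics/ and viewed, and the job is handed in when it is done.

Besides the shell and the picture viewer there is one more tool, called in YAML: its name, and indented under it one key for each argument. jog_arm: Moves the arm, as the interface text tells. Its arguments: {"type":"object","properties":{"rows":{"type":"array","items":{"type":"object","properties":{"tx":{"type":"number","minimum":-1,"maximum":1},"ty":{"type":"number","minimum":-1,"maximum":1},"tz":{"type":"number","minimum":-1,"maximum":1},"ax":{"type":"number","minimum":-1,"maximum":1},"ay":{"type":"number","minimum":-1,"maximum":1},"az":{"type":"number","minimum":-1,"maximum":1},"gripper":{"type":"number"}}}}},"required":["rows"]}

```bash
mkdir -p pics; ls; cat > h.py <<'E'
import numpy as np, cv2
from cell import arm
def snap(n,f):
    c=arm.camera(n); cv2.imwrite('pics/'+f+'.png',c['img'][:,:,::-1]); np.savez('pics/'+f+'.npz',**c); return c
def ray(c,u,v,z):
    K,R,t=c['camera_matrix'],c['R'],c['t']
    d=R.T@np.linalg.inv(K)@np.array([u,v,1.]); o=-R.T@t
    return o+d*(z-o[2])/d[2]
def px(c,X):
    p=c['camera_matrix']@(c['R']@np.asarray(X,float)+c['t']); return p[:2]/p[2]
def crop(c,u0,u1,v0,v1,s,f):
    cv2.imwrite('pics/'+f+'.png',cv2.resize(c['img'][v0:v1,u0:u1,::-1],None,fx=s,fy=s,interpolation=cv2.INTER_CUBIC))
E
python3 - <<'E'
from h import *
for n in ['scene','top','wrist']:
    c=snap(n,n+'0'); print(n,c['camera_matrix'].tolist(),c['R'].round(3).tolist(),c['t'])
print(arm.state())
E
```

```text
pics
scene [[400.80818725663346, 0.0, 259.49971037287065], [0.0, 400.80818725663346, 192.18267562286084], [0.0, 0.0, 1.0]] [[-0.746, 0.665, 0.001], [0.554, 0.622, -0.553], [-0.368, -0.412, -0.833]] [ 445.80968913 -261.86111254 1074.76109803]
top [[413.11093938909175, 0.0, 260.9440270382671], [0.0, 413.11093938909175, 190.47524934276657], [0.0, 0.0, 1.0]] [[0.005, -1.0, 0.017], [-0.997, -0.006, -0.072], [0.072, -0.016, -0.997]] [  -8.07540951  564.40175181 1101.30586748]
wrist [[308.5159648658976, 0.0, 249.2424788672812], [0.0, 308.5159648658976, 192.41296658793192], [0.0, 0.0, 1.0]] [[0.432, 0.902, -0.001], [0.87, -0.416, 0.265], [0.238, -0.115, -0.964]] [-625.18530702  -35.24001978  377.28595861]
{'time_s': 0.15, 'q': array([-1.16453913,  0.41782416, -0.01033354,  1.61401254,  0.00466563,
        1.11069991, -0.05298582]), 'qd': array([-0.00172052, -0.00031205,  0.00115167, -0.00243938, -0.00036582,
       -0.00018215,  0.00096557]), 'joint_efforts': array([ 1.21198304e-03, -8.64739823e+01,  6.79042563e-01, -4.35057592e+01,
        1.91424752e-02,  5.69868047e-03, -4.70677458e-05]), 'tool_pos': array([270.46295758, 563.17161723, 238.8215718 ]), 'tool_rot': array([-0.59833853,  0.59870517,  0.3762569 , -0.3767942 ]), 'ft_force': array([-0.56109609,  0.513215  ,  0.44027444]), 'wrist_torque': array([ 0.00812878, -0.00413103,  0.04685044]), 'opening': 85.17504029665076}
```

View pics/scene0.png

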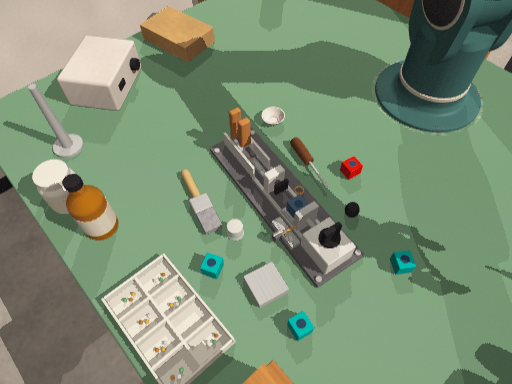

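View pics/top0.png

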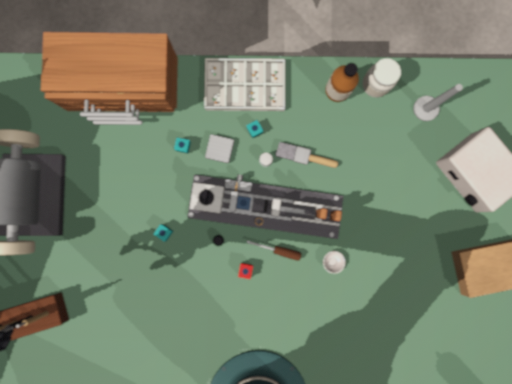

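View pics/wrist0.png

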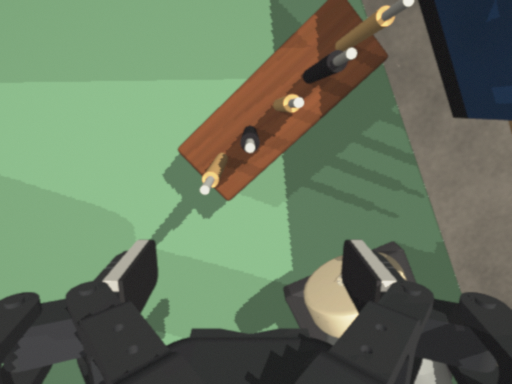

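```bash
python3 - <<'E'
from h import *
c=dict(np.load('pics/top0.npz')); crop(c,180,350,165,250,4.6,'topc0')
c=dict(np.load('pics/scene0.npz')); crop(c,200,370,100,290,3.1,'scenec0')
E
```

```text
(no output)
```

View pics/topc0.png

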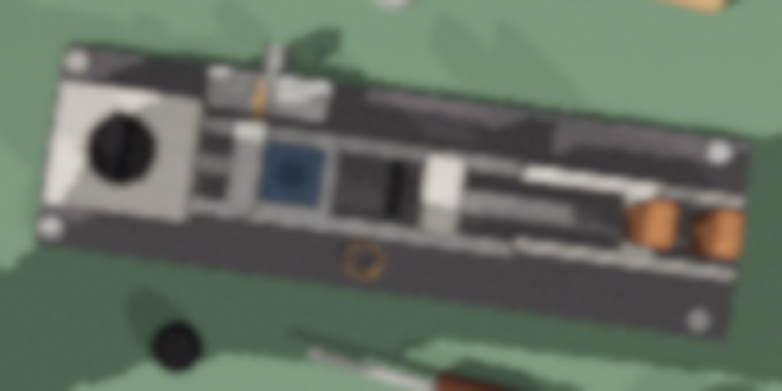

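View pics/scenec0.png

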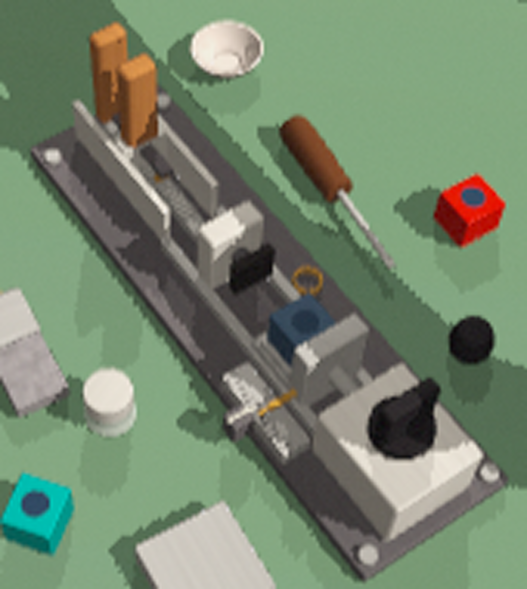

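```bash
python3 - <<'E'
from h import *
c=dict(np.load('pics/top0.npz'))
P=[ray(c,180+u/4.6,165+v/4.6,12) for u,v in [(65,45),(750,135),(728,338),(38,243)]]
for p in P: print(p.round(1))
P=np.array(P)
print(np.linalg.norm(P[0]-P[1]),np.linalg.norm(P[1]-P[2]),np.linalg.norm(P[2]-P[3]),np.linalg.norm(P[3]-P[0]))
o=P.mean(0); y=(P[0]+P[3]-P[1]-P[2]); y=y[:2]/np.hypot(*y[:2]); print(o,y,np.arctan2(y[1],y[0]))
def pt(u,v,z):
    p=ray(c,180+u/4.6,165+v/4.6,z); d=p[:2]-o[:2]; print((u,v,z),p.round(1),'loc',(d@[y[1],-y[0]]).round(1),(d@y).round(1))
pt(122,148,107);pt(735,235,126);pt(665,222,126);pt(262,97,31);pt(272,60,31);pt(295,172,56); pt(443,180,75);pt(395,188,65)
s=dict(np.load('pics/scene0.npz'))
def pt2(u,v,z):
    p=ray(s,200+u/3.1,100+v/3.1,z); d=p[:2]-o[:2]; print('sc',(u,v,z),p.round(1),'loc',(d@[y[1],-y[0]]).round(1),(d@y).round(1))
pt2(35,150,12);pt2(365,578,12);pt2(505,482,12);pt2(160,95,12)
pt2(110,33,126);pt2(138,65,126);pt2(405,410,107);pt2(265,405,31)
for n in ['wrist0']:
    w=dict(np.load('pics/wrist0.npz')); print(-w['R'].T@w['t'])
E
```

```text
[606.9 178.1  12. ]
[ 555.8 -230.2   12. ]
[ 435.4 -216.    12. ]
[489.3 192.   12. ]
411.41589931868776 121.22722260996991 411.5520099556324 118.37528147398007
[521.87703841 -19.02134173  12.        ] [0.12753195 0.99183446] 1.4429161147536367
(122, 148, 107) [540.6 132.4 107. ] loc -0.8 152.6
(735, 235, 126) [ 495. -197.  126.] loc -3.9 -179.9
(665, 222, 126) [ 501.8 -159.6  126. ] loc -2.0 -142.0
(262, 97, 31) [575.1  60.   31. ] loc 42.7 85.1
(272, 60, 31) [596.9  54.3  31. ] loc 65.0 82.3
(295, 172, 56) [530.3  39.7  56. ] loc 0.8 59.3
(443, 180, 75) [525.5 -43.7  75. ] loc 6.7 -24.0
(395, 188, 65) [521.2 -17.1  65. ] loc -0.9 1.8
sc (35, 150, 12) [ 549.8 -226.    12. ] loc 54.1 -201.7
sc (365, 578, 12) [608.1 179.6  12. ] loc 60.2 208.0
sc (505, 482, 12) [493.9 195.1  12. ] loc -55.0 208.8
sc (160, 95, 12) [ 440.9 -204.6   12. ] loc -56.7 -194.4
sc (110, 33, 126) [ 495.8 -192.   126. ] loc -3.8 -174.9
sc (138, 65, 126) [ 500.9 -156.   126. ] loc -3.3 -138.5
sc (405, 410, 107) [551.1 141.3 107. ] loc 8.6 162.7
sc (265, 405, 31) [578.6  58.1  31. ] loc 46.5 83.8
[210.5902134  592.57878245 372.75376629]
```

```bash
cat >> h.py <<'E'
from scipy.spatial.transform import Rotation as Ro
def TR(s=None):
    s=s or arm.state(); w,x,y,z=s['tool_rot']; return Ro.from_quat([x,y,z,w])
PSI=1.443
def need(target,xang,s=None):
    """shift (tool axes, mm) and rotvec needed: tool down, tool x axis at world angle xang"""
    s=s or arm.state(); R=TR(s)
    sh=R.inv().apply(np.asarray(target,float)-s['tool_pos'])
    X=np.array([np.cos(xang),np.sin(xang),0]);Z=np.array([0,0,-1.]);Y=np.cross(Z,X)
    rv=(R.inv()*Ro.from_matrix(np.c_[X,Y,Z])).as_rotvec()
    return sh.round(1),rv.round(3),'rows',(sh/20).round(2),(rv/.12).round(2)
E
python3 - <<'E'
from h import *
R=TR().as_matrix(); print(R.round(3)); w=dict(np.load('pics/wrist0.npz'))
print((R.T@(-w['R'].T@w['t']-arm.state()['tool_pos'])).round(1)); print((w['R']@R).round(3))
for a in (PSI,PSI+np.pi): print(need([480,60,240],a))
E
```

```text
[[ 0.433 -0.    -0.901]
 [ 0.901 -0.001  0.433]
 [-0.001 -1.    -0.   ]]
[   0.5 -133.9   66.7]
[[ 1.    -0.     0.001]
 [ 0.001 -0.265 -0.964]
 [ 0.001  0.964 -0.265]]
(array([-362.9,   -0.8, -406.7]), array([-1.556, -0.25 , -0.252]), 'rows', array([-18.14,  -0.04, -20.34]), array([-12.97,  -2.09,  -2.1 ]))
(array([-362.9,   -0.8, -406.7]), array([-0.33 ,  2.048,  2.048]), 'rows', array([-18.14,  -0.04, -20.34]), array([-2.75, 17.07, 17.07]))
```

jog_arm:
  rows:
    - {"ay": -0.9, "gripper": -0.3}
    - {"ay": -0.9, "gripper": -0.3}
    - {"ay": -0.87, "gripper": -0.3}
    - {"gripper": -0.3}

```text
$.rows[0]: bad value
```

```bash
python3 - <<'E'
from h import *
s=arm.state();print(s['q'],s['opening'],TR().as_matrix().round(3)); print(need([541,133,235],PSI))
E
```

```text
[-1.16453913  0.41782416 -0.01033354  1.61401254  0.00466563  1.11069991
 -0.05298582] 85.17504029665076 [[ 0.433 -0.    -0.901]
 [ 0.901 -0.001  0.433]
 [-0.001 -1.    -0.   ]]
(array([-270.6,    4.1, -430.1]), array([-1.556, -0.25 , -0.252]), 'rows', array([-13.53,   0.2 , -21.5 ]), array([-12.97,  -2.09,  -2.1 ]))
```

```bash
sed -i 's/;Z=np.array(\[0,0,-1.\]);Y=np.cross(Z,X)/;Y=np.array([0,0,-1.]);Z=np.cross(X,Y)/' h.py; python3 - <<'E'
from h import *
print(need([541,133,235],PSI))
E
```

```text
(array([-270.6,    4.1, -430.1]), array([-0.   , -0.32 , -0.001]), 'rows', array([-13.53,   0.2 , -21.5 ]), array([-0.  , -2.67, -0.01]))
```

jog_arm:
  rows:
    - {"tx": 0, "ty": 0, "tz": 0, "ax": 0, "ay": -0.9, "az": 0, "gripper": -0.3}
    - {"tx": 0, "ty": 0, "tz": 0, "ax": 0, "ay": -0.9, "az": 0, "gripper": -0.3}
    - {"tx": 0, "ty": 0, "tz": 0, "ax": 0, "ay": -0.87, "az": 0, "gripper": -0.3}

```text
time_s: 0.45
tool_pos: [270.1, 562.8, 238.0]
tool_rot: [-0.528, 0.529, 0.469, -0.47]
ft_force: [-0.1, -0.2, -0.5]
opening: 55.2
```

```bash
python3 - <<'E'
from h import *
s=arm.state();print(s['time_s'],s['q'],s['opening'],TR().as_matrix().round(3)); print(need([541,133,235],PSI))
E
```

```text
0.45 [-1.11776334  0.42000712 -0.07309645  1.61304955  0.03343931  1.11231452
  0.25317403] 55.22455574769324 [[ 0.118 -0.001 -0.993]
 [ 0.993 -0.002  0.118]
 [-0.003 -1.     0.   ]]
(array([-394.9,    3.8, -319.7]), array([-0.   ,  0.01 , -0.003]), 'rows', array([-19.74,   0.19, -15.98]), array([-0.  ,  0.08, -0.02]))
```

jog_arm:
  rows:
    - {"tx": -1, "ty": 0, "tz": -0.81, "ax": 0, "ay": 0, "az": 0, "gripper": -0.3}
    - {"tx": -1, "ty": 0, "tz": -0.81, "ax": 0, "ay": 0, "az": 0, "gripper": -0.3}
    - {"tx": -1, "ty": 0, "tz": -0.81, "ax": 0, "ay": 0, "az": 0, "gripper": -0.3}
    - {"tx": -1, "ty": 0, "tz": -0.81, "ax": 0, "ay": 0, "az": 0, "gripper": -0.3}
    - {"tx": -1, "ty": 0, "tz": -0.81, "ax": 0, "ay": 0, "az": 0, "gripper": -0.3}
    - {"tx": -1, "ty": 0, "tz": -0.81, "ax": 0, "ay": 0, "az": 0, "gripper": -0.3}
    - {"tx": -1, "ty": 0, "tz": -0.81, "ax": 0, "ay": 0, "az": 0, "gripper": -0.3}
    - {"tx": -1, "ty": 0, "tz": -0.81, "ax": 0, "ay": 0, "az": 0, "gripper": -0.3}
    - {"tx": -1, "ty": 0, "tz": -0.81, "ax": 0, "ay": 0, "az": 0, "gripper": -0.3}
    - {"tx": -1, "ty": 0, "tz": -0.81, "ax": 0, "ay": 0, "az": 0, "gripper": -0.3}

```text
time_s: 1.45
tool_pos: [410.2, 339.3, 235.8]
tool_rot: [-0.526, 0.526, 0.47, -0.475]
ft_force: [0.1, 0.0, -0.2]
opening: 55.5
```

```bash
python3 - <<'E'
from h import *
s=arm.state();print(s['time_s'],s['q']); print(need([541,133,235],PSI))
E
```

```text
1.45 [-0.77390203  0.25888555  0.02924363  1.84487775 -0.00816336  1.04458693
  0.72186868]
(array([-191. ,    1.2, -152.2]), array([-0.004,  0.02 , -0.005]), 'rows', array([-9.55,  0.06, -7.61]), array([-0.03,  0.17, -0.04]))
```

jog_arm:
  rows:
    - {"tx": -0.97, "ty": 0.1, "tz": -0.77, "ax": 0, "ay": 0.05, "az": 0, "gripper": -0.3}
    - {"tx": -0.97, "ty": 0.1, "tz": -0.77, "ax": 0, "ay": 0.05, "az": 0, "gripper": -0.3}
    - {"tx": -0.97, "ty": 0.1, "tz": -0.77, "ax": 0, "ay": 0.05, "az": 0, "gripper": -0.3}
    - {"tx": -0.97, "ty": 0.1, "tz": -0.77, "ax": 0, "ay": 0, "az": 0, "gripper": -0.3}
    - {"tx": -0.97, "ty": 0.1, "tz": -0.77, "ax": 0, "ay": 0, "az": 0, "gripper": -0.3}
    - {"tx": -0.97, "ty": 0.1, "tz": -0.77, "ax": 0, "ay": 0, "az": 0, "gripper": -0.3}
    - {"tx": -0.97, "ty": 0.1, "tz": -0.77, "ax": 0, "ay": 0, "az": 0, "gripper": -0.3}
    - {"tx": -0.97, "ty": 0.1, "tz": -0.77, "ax": 0, "ay": 0, "az": 0, "gripper": -0.3}
    - {"tx": -0.97, "ty": 0.1, "tz": -0.77, "ax": 0, "ay": 0, "az": 0, "gripper": -0.3}
    - {"tx": -0.97, "ty": 0.1, "tz": -0.77, "ax": 0, "ay": 0, "az": 0, "gripper": -0.3}

```text
time_s: 2.45
tool_pos: [542.9, 117.7, 214.7]
tool_rot: [-0.531, 0.531, 0.464, -0.47]
ft_force: [-0.4, 1.7, 0.1]
opening: 55.7
```

```bash
python3 - <<'E'
from h import *
s=arm.state();print(s['time_s'],s['q']); print(need([541,133,235],PSI))
snap('wrist','w1')
E
```

```text
2.45 [-0.41199642  0.32522856  0.1725337   1.81453605 -0.06006582  1.01460399
  1.22838242]
(array([ 14.8, -20.4,   4. ]), array([-0.006,  0.002, -0.006]), 'rows', array([ 0.74, -1.02,  0.2 ]), array([-0.05,  0.01, -0.05]))
```

View pics/w1.png

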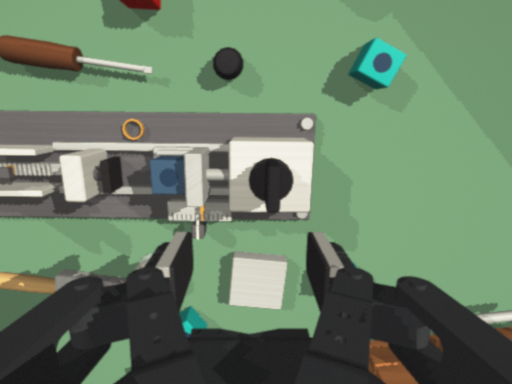

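```bash
python3 - <<'E'
from h import *
c=dict(np.load('pics/w1.npz')); crop(c,150,320,110,240,4.6,'w1c'); print((-c['R'].T@c['t']).round(1))
crop(c,170,235,200,240,12,'w1d')
E
```

```text
[477.8 127.3 349.1]
```

View pics/w1c.png

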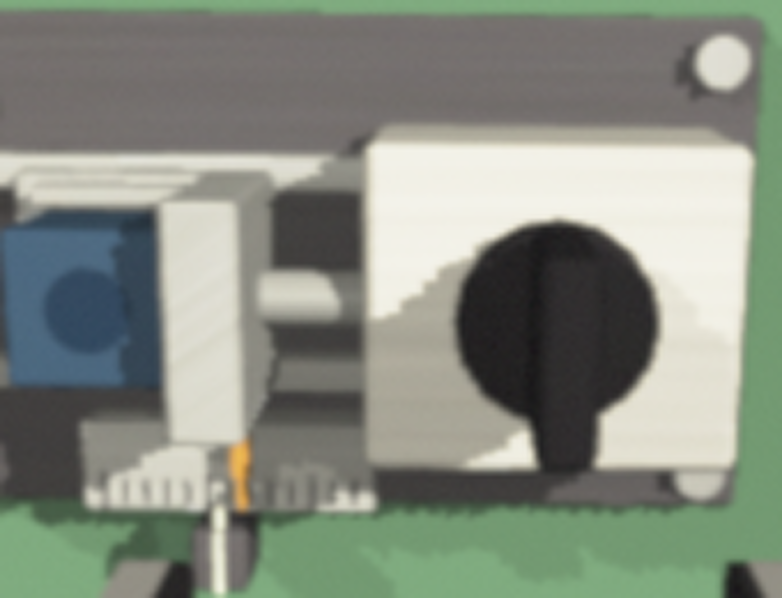

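View pics/w1d.png

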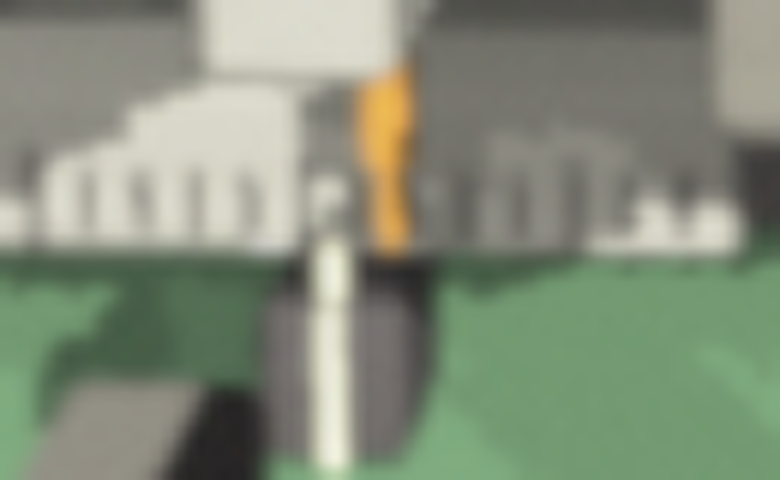

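```bash
cat >> h.py <<'E'
O=np.array([521.9,-19.0])
def loc(p,psi=PSI):
    y=np.array([np.cos(psi),np.sin(psi)]); d=np.asarray(p)[:2]-O; return np.array([d@[y[1],-y[0]],d@y]).round(1)
def wor(l,psi=PSI):
    y=np.array([np.cos(psi),np.sin(psi)]); return O+l[0]*np.array([y[1],-y[0]])+l[1]*y
E
python3 - <<'E'
from h import *
c=dict(np.load('pics/w1.npz'))
f=lambda a,b,z:ray(c,150+a/4.6,110+b/4.6,z)
g=lambda a,b,z:ray(c,170+a/12,200+b/12,z)
for n,p in dict(ptr=g(390,250,31),tick=g(330,240,31),tickend=g(333,470,31),disc=f(557,321,73),bar=f(571,362,107),barn=f(571,255,107),barf=f(568,470,107),screw1=f(722,62,14),edgeL=f(0,12,12),edgeR=f(740,18,12),hR=f(748,148,63),hL=f(370,142,63),hRb=f(735,465,63),hLb=f(366,465,63)).items(): print(n,p.round(1),loc(p))
p=f(0,12,12)-f(740,18,12); print('psi',np.arctan2(-p[1],-p[0]))
p=f(370,142,63)-f(748,148,63); print('psi',np.arctan2(-p[1],-p[0]))
p=f(366,465,63)-f(735,465,63); print('psi',np.arctan2(-p[1],-p[0]))
E
```

```text
ptr [588.   59.9  31. ] [55.5 86.7]
tick [586.4  54.6  31. ] [54.6 81.3]
tickend [608.8  51.1  31. ] [77.2 80.6]
disc [541.7 137.8  73. ] [ -0.3 158. ]
bar [541.5 138.2 107. ] [ -0.6 158.4]
barn [522.5 140.1 107. ] [-19.6 157.9]
barf [561.3 135.5 107. ] [ 19.4 158.3]
screw1 [499.3 184.2  14. ] [-48.3 198.7]
edgeL [467.5  20.5  12. ] [-59.   32.3]
edgeR [490.  189.4  12. ] [-58.2 202.6]
hR [513.5 179.8  63. ] [-33.6 196.1]
hL [503. 105.  63.] [-34.6 120.6]
hRb [579.7 172.3  63. ] [ 33.  197.1]
hLb [570.2  94.6  63. ] [ 33.4 118.8]
psi 1.4382984249640514
psi 1.4309579240247337
psi 1.4481588220518635
```

```bash
python3 - <<'E'
from h import *
print(need([541.6,138,88],1.441))
E
```

```text
(array([ 24.9, 126.2,   5.5]), array([-0.005, -0.   , -0.008]), 'rows', array([1.25, 6.31, 0.27]), array([-0.04, -0.  , -0.07]))
```

jog_arm:
  rows:
    - {"tx": 0.62, "ty": 0.2, "tz": 0.14, "ax": -0.04, "ay": 0, "az": -0.07, "gripper": -0.3}
    - {"tx": 0.5, "ty": 0.8, "tz": 0.1, "ax": 0, "ay": 0, "az": 0, "gripper": -0.3}
    - {"tx": 0.1, "ty": 0.9, "tz": 0, "ax": 0, "ay": 0, "az": 0, "gripper": -0.3}
    - {"tx": 0, "ty": 0.9, "tz": 0, "ax": 0, "ay": 0, "az": 0, "gripper": -0.3}
    - {"tx": 0, "ty": 0.9, "tz": 0, "ax": 0, "ay": 0, "az": 0, "gripper": -0.3}

```text
time_s: 3.0
tool_pos: [543.4, 141.4, 138.9]
tool_rot: [0.532, -0.532, -0.468, 0.464]
ft_force: [0.2, -0.1, 1.0]
opening: 55.7
```

```bash
python3 - <<'E'
from h import *
print(need([541.6,138,88],1.441))
E
```

```text
(array([-3.8, 50.9,  1.5]), array([ 0.003, -0.001,  0.004]), 'rows', array([-0.19,  2.54,  0.07]), array([ 0.02, -0.01,  0.03]))
```

jog_arm:
  rows:
    - {"tx": -0.18, "ty": 0.8, "tz": 0.07, "ax": 0.02, "ay": 0, "az": 0.03, "gripper": -0.3}
    - {"tx": 0, "ty": 0.8, "tz": 0, "ax": 0, "ay": 0, "az": 0, "gripper": -0.3}
    - {"tx": 0, "ty": 0.4, "tz": 0, "ax": 0, "ay": 0, "az": 0, "gripper": -0.3}

```text
time_s: 3.3
tool_pos: [539.2, 141.3, 95.3]
tool_rot: [0.532, -0.53, -0.467, 0.467]
ft_force: [0.4, -0.3, 0.2]
opening: 55.1
```

```bash
python3 - <<'E'
from h import *
print(need([541.6,138,88],1.441)); snap('wrist','w2')
E
```

```text
(array([-3. ,  7.3, -2.8]), array([-0.002,  0.002,  0.   ]), 'rows', array([-0.15,  0.36, -0.14]), array([-0.02,  0.02,  0.  ]))
```

View pics/w2.png

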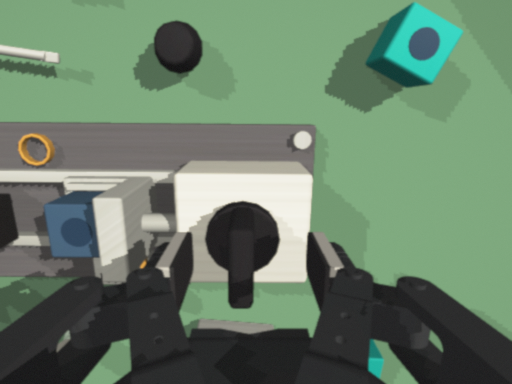

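jog_arm:
  rows:
    - {"tx": -0.15, "ty": 0.36, "tz": -0.14, "ax": 0, "ay": 0, "az": 0, "gripper": -0.3}
    - {"tx": 0, "ty": 0, "tz": 0, "ax": 0, "ay": 0, "az": 0, "gripper": -0.3}

```text
time_s: 3.55
tool_pos: [541.4, 138.5, 87.2]
tool_rot: [0.532, -0.53, -0.467, 0.468]
ft_force: [-0.9, -0.6, -0.7]
opening: 55.2
```

```bash
python3 - <<'E'
from h import *
print(need([541.6,138,88],1.441))
E
```

```text
(array([-0.5, -0.8, -0.3]), array([-0.003,  0.003,  0.   ]), 'rows', array([-0.02, -0.04, -0.01]), array([-0.02,  0.02,  0.  ]))
```

jog_arm:
  rows:
    - {"tx": -0.02, "ty": -0.04, "tz": 0, "ax": 0, "ay": 0, "az": 0, "gripper": 0.7}
    - {"tx": 0, "ty": 0, "tz": 0, "ax": 0, "ay": 0, "az": 0, "gripper": 0.7}
    - {"tx": 0, "ty": 0, "tz": 0, "ax": 0, "ay": 0, "az": 0, "gripper": 0.8}
    - {"tx": 0, "ty": 0, "tz": 0, "ax": 0, "ay": 0, "az": 0, "gripper": 0.9}
    - {"tx": 0, "ty": 0, "tz": 0, "ax": 0, "ay": 0, "az": 0, "gripper": 0.9}

```text
time_s: 4.05
tool_pos: [541.9, 137.1, 89.7]
tool_rot: [0.531, -0.531, -0.467, 0.467]
ft_force: [1.8, 2.0, -8.4]
opening: 10.8
```

```bash
python3 - <<'E'
from h import *
print(need([541.6,138,88],1.441)); print(arm.state()['wrist_torque']); snap('wrist','w3')
E
```

```text
(array([0.8, 1.7, 0.4]), array([-0.001,  0.001,  0.   ]), 'rows', array([0.04, 0.09, 0.02]), array([-0.01,  0.01,  0.  ]))
[ 0.48750295 -0.44828156  0.02273181]
```

View pics/w3.png

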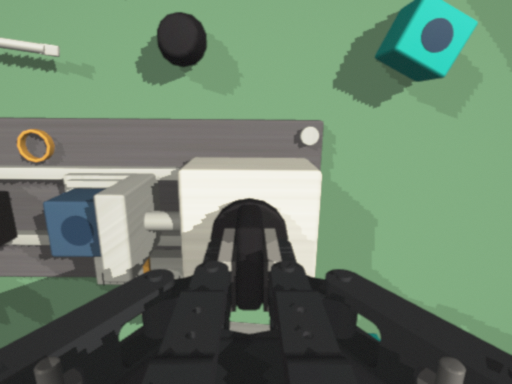

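jog_arm:
  rows:
    - {"tx": 0, "ty": 0, "tz": 0, "ax": 0, "ay": 0.8, "az": 0, "gripper": 0.9}
    - {"tx": 0, "ty": 0, "tz": 0, "ax": 0, "ay": 0.8, "az": 0, "gripper": 0.9}
    - {"tx": 0, "ty": 0, "tz": 0, "ax": 0, "ay": 0.8, "az": 0, "gripper": 0.9}
    - {"tx": 0, "ty": 0, "tz": 0, "ax": 0, "ay": 0.8, "az": 0, "gripper": 0.9}
    - {"tx": 0, "ty": 0, "tz": 0, "ax": 0, "ay": 0.8, "az": 0, "gripper": 0.9}

```text
time_s: 4.6
tool_pos: [542.2, 137.4, 89.7]
tool_rot: [0.63, -0.629, -0.322, 0.323]
ft_force: [-0.2, -1.9, -3.6]
opening: 10.9
```

```bash
python3 - <<'E'
from h import *
print(need([541.6,138,89],1.441-1.35)); print(arm.state()['q']); print(arm.state()['wrist_torque'],arm.state()['ft_force']); snap('wrist','w4')
E
```

```text
(array([0.1, 0.7, 0.8]), array([-0.001,  0.856,  0.   ]), 'rows', array([0.01, 0.04, 0.04]), array([-0.01,  7.13,  0.  ]))
[-0.50868602  0.50316844  0.26008299  1.90279798 -0.18303226  0.75864575
  0.80108992]
[-0.34115294 -0.24874786  0.11614231] [-0.20672768 -1.9216635  -3.55575452]
```

View pics/w4.png

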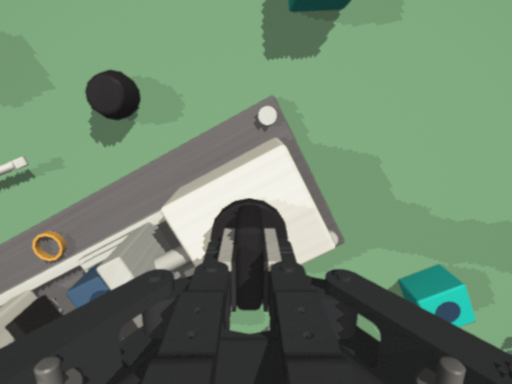

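jog_arm:
  rows:
    - {"tx": 0, "ty": 0, "tz": 0, "ax": 0, "ay": 0.9, "az": 0, "gripper": 0.9}
    - {"tx": 0, "ty": 0, "tz": 0, "ax": 0, "ay": 0.9, "az": 0, "gripper": 0.9}
    - {"tx": 0, "ty": 0, "tz": 0, "ax": 0, "ay": 0.9, "az": 0, "gripper": 0.9}
    - {"tx": 0, "ty": 0, "tz": 0, "ax": 0, "ay": 0.9, "az": 0, "gripper": 0.9}
    - {"tx": 0, "ty": 0, "tz": 0, "ax": 0, "ay": 0.9, "az": 0, "gripper": 0.9}
    - {"tx": 0, "ty": 0, "tz": 0, "ax": 0, "ay": 0.9, "az": 0, "gripper": 0.9}
    - {"tx": 0, "ty": 0, "tz": 0, "ax": 0, "ay": 0.9, "az": 0, "gripper": 0.9}
    - {"tx": 0, "ty": 0, "tz": 0, "ax": 0, "ay": 0.7, "az": 0, "gripper": 0.9}

```text
time_s: 5.45
tool_pos: [542.7, 137.5, 89.7]
tool_rot: [0.707, -0.706, -0.031, 0.03]
ft_force: [0.0, -2.0, -3.7]
opening: 11.0
```

```bash
python3 - <<'E'
from h import *
print(need([541.6,138,89],1.441-1.35)); print(arm.state()['q']); print(arm.state()['wrist_torque'],arm.state()['ft_force']);
c=snap('top','t5'); crop(c,180,350,165,250,4.6,'t5c'); c=snap('scene','s5');crop(c,260,330,200,280,8,'s5c')
E
```

```text
(array([-1. ,  0.7,  0.6]), array([-0.   , -0.004,  0.001]), 'rows', array([-0.05,  0.04,  0.03]), array([-0.  , -0.03,  0.01]))
[-0.67238508  0.53465295  0.47159398  1.90803047 -0.33721597  0.77598232
  0.07303124]
[-0.52691763 -0.29992441  0.13536399] [ 0.01161342 -2.03186295 -3.73855941]
```

View pics/t5c.png

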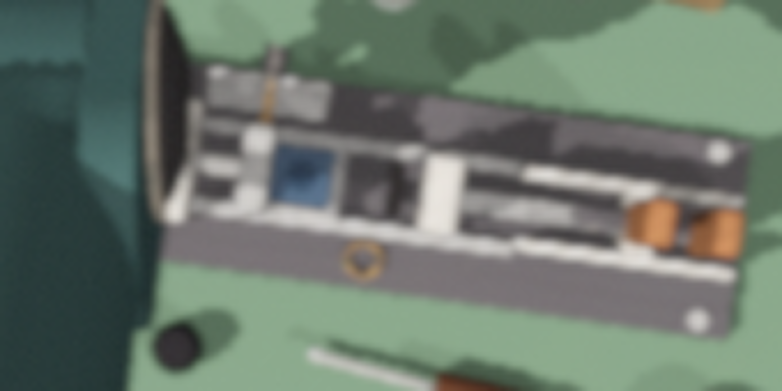

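View pics/s5c.png

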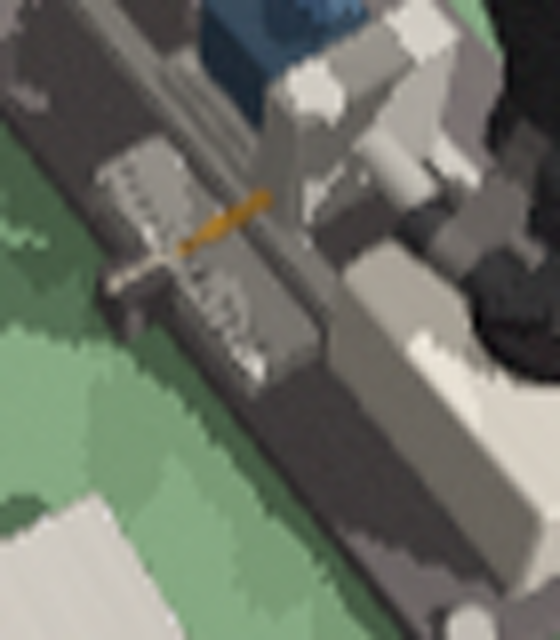

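jog_arm:
  rows:
    - {"tx": 0, "ty": 0, "tz": 0, "ax": 0, "ay": 0, "az": 0, "gripper": 0.9}
    - {"tx": 0, "ty": 0, "tz": 0, "ax": 0, "ay": 0, "az": 0, "gripper": 0.0}
    - {"tx": 0, "ty": 0, "tz": 0, "ax": 0, "ay": 0, "az": 0, "gripper": -0.1}
    - {"tx": 0, "ty": 0, "tz": 0, "ax": 0, "ay": 0, "az": 0, "gripper": -0.1}
    - {"tx": 0, "ty": -0.6, "tz": 0, "ax": 0, "ay": 0, "az": 0, "gripper": -0.1}
    - {"tx": 0, "ty": -1, "tz": 0, "ax": 0, "ay": 0, "az": 0, "gripper": -0.1}
    - {"tx": 0, "ty": -1, "tz": 0, "ax": 0, "ay": 0, "az": 0, "gripper": -0.1}
    - {"tx": 0, "ty": -1, "tz": 0, "ax": 0, "ay": 0, "az": 0, "gripper": -0.1}
    - {"tx": 0, "ty": -1, "tz": 0, "ax": 0, "ay": 0, "az": 0, "gripper": -0.1}

```text
time_s: 6.45
tool_pos: [541.9, 137.9, 186.6]
tool_rot: [0.706, -0.706, -0.036, 0.036]
ft_force: [0.2, 0.8, -0.3]
opening: 47.1
```

```bash
python3 - <<'E'
from h import *
print(need([541.6,60,190],1.441)); snap('wrist','w6')
E
```

```text
(array([ -8.2,  -3.4, -77.4]), array([-1.000e-03, -1.339e+00, -0.000e+00]), 'rows', array([-0.41, -0.17, -3.87]), array([-1.000e-02, -1.116e+01, -0.000e+00]))
```

View pics/w6.png

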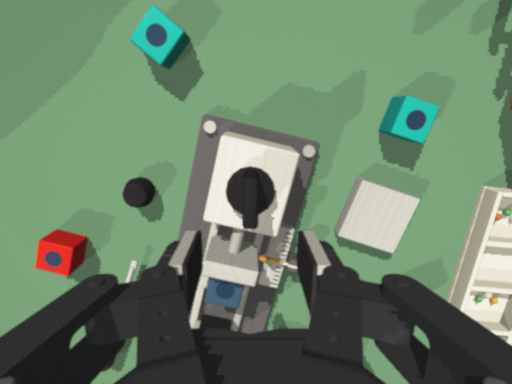

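jog_arm:
  rows:
    - {"tx": 0, "ty": -0.5, "tz": 0, "ax": 0, "ay": -1, "az": 0, "gripper": -0.65}
    - {"tx": 0, "ty": -0.5, "tz": 0, "ax": 0, "ay": -1, "az": 0, "gripper": -0.65}
    - {"tx": 0, "ty": 0, "tz": 0, "ax": 0, "ay": -1, "az": 0, "gripper": -0.65}
    - {"tx": 0, "ty": 0, "tz": 0, "ax": 0, "ay": -1, "az": 0, "gripper": -0.65}
    - {"tx": 0, "ty": 0, "tz": 0, "ax": 0, "ay": -1, "az": 0, "gripper": -0.65}
    - {"tx": 0, "ty": 0, "tz": 0, "ax": 0, "ay": -1, "az": 0, "gripper": -0.65}
    - {"tx": 0, "ty": 0, "tz": 0, "ax": 0, "ay": -1, "az": 0, "gripper": -0.65}
    - {"tx": 0, "ty": 0, "tz": 0, "ax": 0, "ay": -1, "az": 0, "gripper": -0.65}
    - {"tx": 0, "ty": 0, "tz": 0, "ax": 0, "ay": -1, "az": 0, "gripper": -0.65}
    - {"tx": 0, "ty": 0, "tz": 0, "ax": 0, "ay": -1, "az": 0, "gripper": -0.65}

```text
time_s: 7.5
tool_pos: [544.8, 137.6, 221.5]
tool_rot: [-0.551, 0.553, 0.447, -0.437]
ft_force: [0.0, 0.7, -0.3]
opening: 70.7
```

```bash
python3 - <<'E'
from h import *
print(need([*wor([0,-130]),200],1.441), wor([0,-130]), arm.state()['q'],arm.state()['opening'])
c=snap('wrist','w7'); crop(c,120,290,150,280,4.6,'w7c')
E
```

```text
(array([-287.5,   19.5,  -23.8]), array([ 0.012, -0.091,  0.007]), 'rows', array([-14.37,   0.98,  -1.19]), array([ 0.1 , -0.76,  0.06])) [ 505.33166234 -147.93987043] [-0.54877465  0.32436277  0.30278658  1.81136178 -0.1145858   1.00872372
  1.14905125] 70.67395939565975
```

View pics/w7c.png

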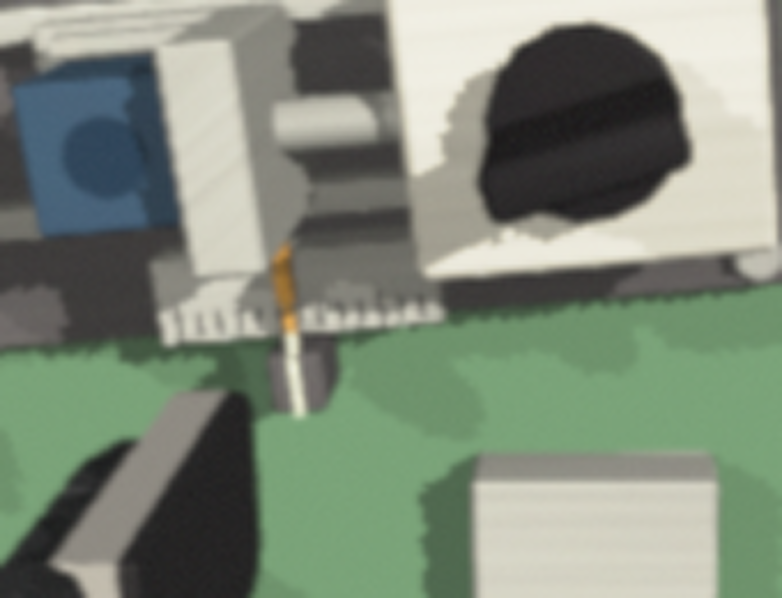

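Pointer tip (crop 290,330) and the white tick (291,340) meet in one line, so the alignment is good. Next I move to the trigger.

jog_arm:
  rows:
    - {"tx": 0, "ty": 0, "tz": 0, "ax": 0.1, "ay": -0.76, "az": 0.06, "gripper": -0.65}
    - {"tx": -1, "ty": 0, "tz": 0, "ax": 0, "ay": 0, "az": 0, "gripper": -0.65}
    - {"tx": -1, "ty": 0, "tz": 0, "ax": 0, "ay": 0, "az": 0, "gripper": -0.65}
    - {"tx": -1, "ty": 0, "tz": 0, "ax": 0, "ay": 0, "az": 0, "gripper": -0.65}
    - {"tx": -1, "ty": 0, "tz": 0, "ax": 0, "ay": 0, "az": 0, "gripper": -0.65}
    - {"tx": -1, "ty": 0, "tz": 0, "ax": 0, "ay": 0, "az": 0, "gripper": -0.65}
    - {"tx": -1, "ty": 0, "tz": 0, "ax": 0, "ay": 0, "az": 0, "gripper": -0.65}
    - {"tx": -1, "ty": 0, "tz": 0, "ax": 0, "ay": 0, "az": 0, "gripper": -0.65}
    - {"tx": -1, "ty": 0, "tz": 0, "ax": 0, "ay": 0, "az": 0, "gripper": -0.65}
    - {"tx": -1, "ty": 0, "tz": 0, "ax": 0, "ay": 0, "az": 0, "gripper": -0.65}

```text
time_s: 8.55
tool_pos: [521.5, -45.8, 228.0]
tool_rot: [-0.532, 0.534, 0.466, -0.462]
ft_force: [0.3, -0.5, 1.2]
opening: 70.6
```

```bash
python3 - <<'E'
from h import *
print(need([*wor([0,-130]),200],1.441), arm.state()['q'])
E
```

```text
(array([-103.5,   27.8,    2. ]), array([ 0.005, -0.008,  0.002]), 'rows', array([-5.17,  1.39,  0.1 ]), array([ 0.05, -0.07,  0.02])) [-0.29478929  0.25574929  0.38061258  1.89215183 -0.1133319   1.00855624
  1.56712634]
```

jog_arm:
  rows:
    - {"tx": -0.9, "ty": 0.3, "tz": 0, "ax": 0.05, "ay": -0.05, "az": 0.02, "gripper": -0.65}
    - {"tx": -1, "ty": 0.4, "tz": 0, "ax": 0, "ay": 0, "az": 0, "gripper": -0.65}
    - {"tx": -1, "ty": 0.4, "tz": 0, "ax": 0, "ay": 0, "az": 0, "gripper": -0.65}
    - {"tx": -0.9, "ty": 0.3, "tz": 0, "ax": 0, "ay": 0, "az": 0, "gripper": -0.65}
    - {"tx": -0.5, "ty": 0, "tz": 0, "ax": 0, "ay": 0, "az": 0, "gripper": -0.65}
    - {"tx": 0, "ty": 0, "tz": 0, "ax": 0, "ay": 0, "az": 0, "gripper": -0.65}

```text
time_s: 9.15
tool_pos: [508.9, -137.4, 203.3]
tool_rot: [-0.535, 0.537, 0.462, -0.46]
ft_force: [-0.5, 0.4, 0.1]
opening: 70.2
```

```bash
python3 - <<'E'
from h import *
print(need([*wor([0,-130]),200],1.441), arm.state()['q'])
snap('wrist','w8')
E
```

```text
(array([-11. ,   3.3,   2. ]), array([ 0.004, -0.02 , -0.001]), 'rows', array([-0.55,  0.16,  0.1 ]), array([ 0.03, -0.17, -0.  ])) [-0.15018949  0.29832378  0.42362928  1.90849296 -0.14782455  0.96102314
  1.76189024]
```

View pics/w8.png

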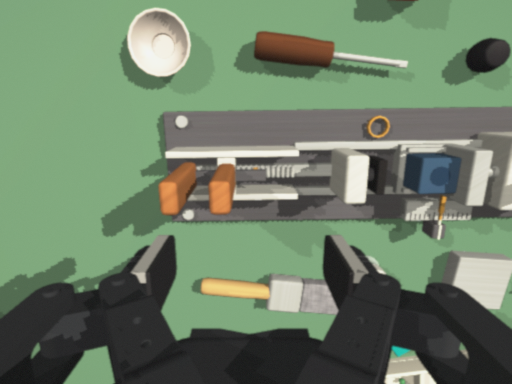

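```bash
python3 - <<'E'
from h import *
c=dict(np.load('pics/w8.npz')); crop(c,150,250,145,235,8,'w8c')
E
```

```text
(no output)
```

View pics/w8c.png

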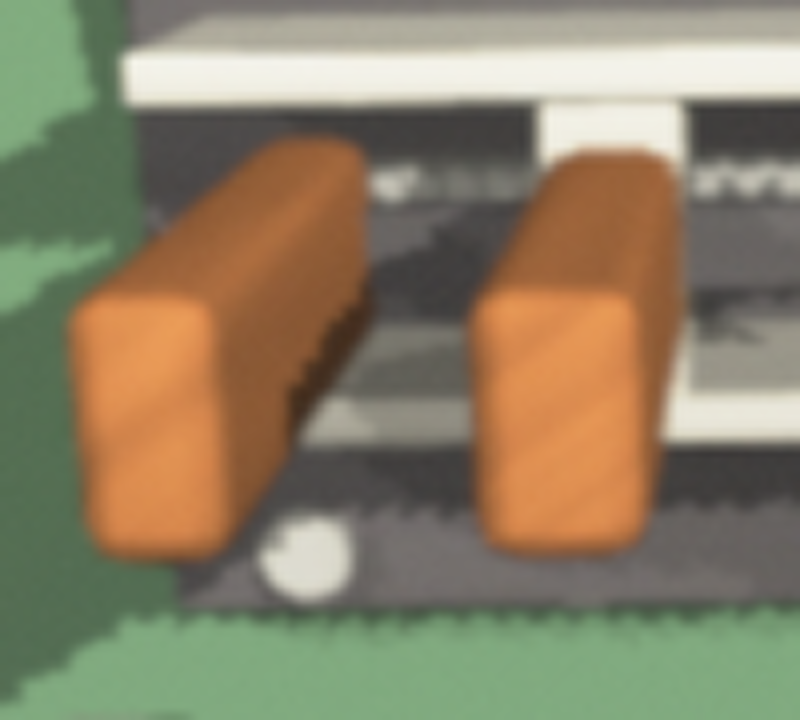

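```bash
python3 - <<'E'
from h import *
c=dict(np.load('pics/w8.npz'))
f=lambda a,b,z:ray(c,150+a/8,145+b/8,z)
for p in [(70,310),(215,300),(90,545),(235,545),(472,300),(638,300),(482,545),(650,545),(150,425),(563,420)]:
    q=f(*p,126); print(p,q.round(1),loc(q,1.441))
s=arm.state(); print(s['tool_pos'],loc(s['tool_pos'],1.441))
E
```

```text
(70, 310) [ 485.  -197.7  126. ] [ -13.4 -182. ]
(215, 300) [ 486.  -184.9  126. ] [ -14.1 -169.1]
(90, 545) [ 506.7 -200.9  126. ] [   8.5 -182.3]
(235, 545) [ 508.6 -187.9  126. ] [   8.7 -169.2]
(472, 300) [ 489.4 -162.5  126. ] [ -13.7 -146.5]
(638, 300) [ 491.6 -148.1  126. ] [ -13.4 -131.9]
(482, 545) [ 512.  -165.8  126. ] [   9.1 -146.8]
(650, 545) [ 514.2 -150.8  126. ] [   9.4 -131.6]
(150, 425) [ 496.4 -193.   126. ] [  -2.7 -175.9]
(563, 420) [ 501.4 -156.5  126. ] [  -2.5 -139. ]
[ 509.0769441  -136.56842876  203.22067607] [   2.5 -118.2]
```

```bash
python3 - <<'E'
from h import *
print(wor([-2.5,-153],1.441),need([*wor([-2.5,-153],1.441),82],1.441))
E
```

```text
[ 499.61790495 -170.38942579] (array([-34.8, 121.2,   4.8]), array([ 0.004, -0.02 , -0.   ]), 'rows', array([-1.74,  6.06,  0.24]), array([ 0.03, -0.16, -0.  ]))
```

jog_arm:
  rows:
    - {"tx": -0.8, "ty": 0.4, "tz": 0.12, "ax": 0.03, "ay": -0.16, "az": 0, "gripper": -0.65}
    - {"tx": -0.8, "ty": 0.6, "tz": 0.12, "ax": 0, "ay": 0, "az": 0, "gripper": -0.65}
    - {"tx": 0, "ty": 0.8, "tz": 0, "ax": 0, "ay": 0, "az": 0, "gripper": -0.65}
    - {"tx": 0, "ty": 0.2, "tz": 0, "ax": 0, "ay": 0, "az": 0, "gripper": -0.65}

```text
time_s: 9.6
tool_pos: [502.3, -164.2, 164.7]
tool_rot: [-0.53, 0.531, 0.469, -0.466]
ft_force: [0.4, 1.0, 0.2]
opening: 70.5
```

```bash
python3 - <<'E'
from h import *
print(need([*wor([-2.5,-153],1.441),82],1.441))
E
```

```text
(array([-6.6, 82.6,  2.2]), array([0.004, 0.003, 0.001]), 'rows', array([-0.33,  4.13,  0.11]), array([0.03, 0.03, 0.01]))
```

jog_arm:
  rows:
    - {"tx": -0.32, "ty": 0.5, "tz": 0.1, "ax": 0.03, "ay": 0, "az": 0, "gripper": -0.65}
    - {"tx": 0, "ty": 0.9, "tz": 0, "ax": 0, "ay": 0, "az": 0, "gripper": -0.65}
    - {"tx": 0, "ty": 0.9, "tz": 0, "ax": 0, "ay": 0, "az": 0, "gripper": -0.65}
    - {"tx": 0, "ty": 0.9, "tz": 0, "ax": 0, "ay": 0, "az": 0, "gripper": -0.65}
    - {"tx": 0, "ty": 0.6, "tz": 0, "ax": 0, "ay": 0, "az": 0, "gripper": -0.65}
    - {"tx": 0, "ty": 0, "tz": 0, "ax": 0, "ay": 0, "az": 0, "gripper": -0.65}

```text
time_s: 10.2
tool_pos: [501.6, -168.3, 87.2]
tool_rot: [-0.53, 0.53, 0.47, -0.467]
ft_force: [0.4, 0.0, -0.1]
opening: 70.7
```

```bash
python3 - <<'E'
from h import *
print(need([*wor([-2.5,-153],1.441),82],1.441), arm.state()['ft_force'],arm.state()['wrist_torque'])
snap('wrist','w9'); c=snap('scene','s9');crop(c,200,340,100,240,4.2,'s9c')
E
```

```text
(array([-2.4,  5.2,  1.7]), array([0.003, 0.007, 0.002]), 'rows', array([-0.12,  0.26,  0.08]), array([0.03, 0.05, 0.02])) [ 0.38567569  0.04559723 -0.10824342] [0.01556691 0.010148   0.06378352]
```

View pics/w9.png

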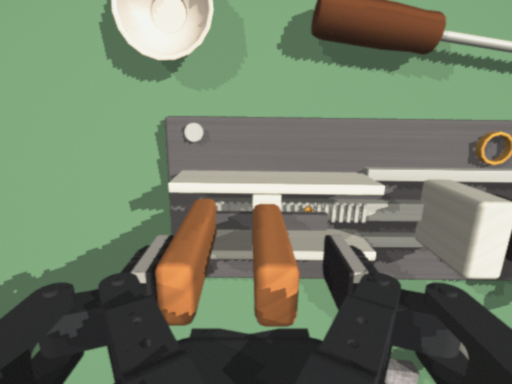

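View pics/s9c.png

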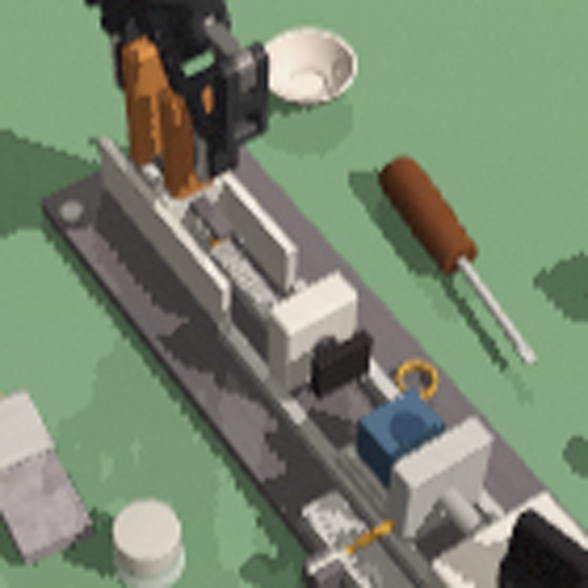

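```bash
python3 - <<'E'
from h import *
c=dict(np.load('pics/w8.npz')); crop(c,320,512,130,230,4,'w8e')
E
```

```text
(no output)
```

View pics/w8e.png

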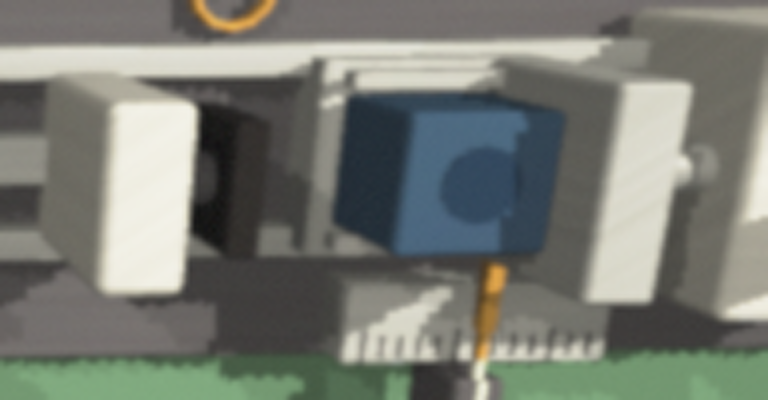

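```bash
python3 - <<'E'
from h import *
c=dict(np.load('pics/w8.npz'))
f=lambda a,b,z:ray(c,320+a/4,130+b/4,z)
for n,p in dict(h1=(112,105,75),h2=(193,105,75),h3=(185,290,75),pf=(267,120,65),pf2=(255,255,65),b1=(415,112,66),b2=(565,118,66),b3=(400,250,66),b4=(545,250,66),a1=(620,85,75),a2=(585,300,75),a3=(688,85,75)).items():
    q=f(*p); print(n,q.round(1),loc(q,1.441))
E
```

```text
h1 [495.6 -49.6  75. ] [-22.1 -33.7]
h2 [498.2 -32.5  75. ] [-21.8 -16.4]
h3 [539.4 -36.1  75. ] [ 19.6 -14.7]
pf [506.1 -12.8  65. ] [-16.5   4.1]
pf2 [537.1 -16.4  65. ] [14.7  4.5]
b1 [508.9  19.2  66. ] [-17.8  36.2]
b2 [515.2  52.   66. ] [-15.9  69.6]
b3 [540.4  15.9  66. ] [13.9 37. ]
b4 [545.3  48.6  66. ] [14.5 70. ]
a1 [507.3  57.4  75. ] [-24.3  73.9]
a2 [555.   51.9  75. ] [23.6 74.6]
a3 [509.5  71.7  75. ] [-24.1  88.3]
```

jog_arm:
  rows:
    - {"tx": -0.1, "ty": 0.3, "tz": 0.08, "ax": 0, "ay": 0.05, "az": 0, "gripper": -0.65}
    - {"tx": 0, "ty": 0, "tz": 0, "ax": 0, "ay": 0, "az": 0, "gripper": -0.65}
    - {"tx": 0.3, "ty": 0, "tz": 0, "ax": 0, "ay": 0, "az": 0, "gripper": -0.65}

```text
time_s: 10.6
tool_pos: [502.0, -165.5, 84.1]
tool_rot: [-0.53, 0.533, 0.468, -0.464]
ft_force: [0.6, -6.6, 1.0]
opening: 70.3
```

```bash
cat > st.py <<'E'
from h import *
s=arm.state(); R=TR(s)
print('t',round(s['time_s'],2),'loc',loc(s['tool_pos'],1.441),'z',s['tool_pos'][2].round(1),'Ftool',R.inv().apply(s['ft_force']).round(1),'tau',R.inv().apply(s['wrist_torque']).round(2),'op',round(s['opening'],1),need([*wor([-2.5,-153],1.441),82],1.441)[0:2])
E
python3 st.py
```

```text
t 10.6 loc [  -0.7 -147.8] z 84.1 Ftool [-6.5 -1.  -1.5] tau [-0.22 -0.03  1.24] op 70.3 (array([-5.2,  2.1,  1.8]), array([ 0.008, -0.001,  0.002]))
```

jog_arm:
  rows:
    - {"tx": 0.2, "ty": 0.05, "tz": 0, "ax": 0, "ay": 0, "az": 0, "gripper": -0.65}
    - {"tx": 0.2, "ty": 0, "tz": 0, "ax": 0, "ay": 0, "az": 0, "gripper": -0.65}

```text
time_s: 10.8
tool_pos: [503.2, -158.7, 83.8]
tool_rot: [-0.529, 0.535, 0.468, -0.464]
ft_force: [1.1, -10.4, -8.7]
opening: 70.3
```

```bash
python3 st.py
```

```text
t 10.8 loc [  -0.4 -140.9] z 83.8 Ftool [-10.1   8.7  -2.3] tau [-0.23 -0.02  1.68] op 70.3 (array([-12.1,   1.8,   2. ]), array([ 0.01 , -0.003, -0.001]))
```

jog_arm:
  rows:
    - {"tx": 0.2, "ty": 0, "tz": 0, "ax": 0, "ay": 0, "az": 0, "gripper": -0.65}

```text
time_s: 10.9
tool_pos: [503.7, -155.5, 83.9]
tool_rot: [-0.529, 0.535, 0.467, -0.464]
ft_force: [1.4, -11.0, -8.0]
opening: 70.6
```

```bash
python3 st.py
```

```text
t 10.9 loc [  -0.4 -137.7] z 83.9 Ftool [-10.7   8.1  -2.7] tau [-0.42 -0.02  1.71] op 70.6 (array([-15.3,   1.9,   2. ]), array([ 0.01 , -0.004, -0.002]))
```

jog_arm:
  rows:
    - {"tx": 0.2, "ty": 0, "tz": 0, "ax": 0, "ay": 0, "az": 0, "gripper": -0.65}
    - {"tx": 0.05, "ty": 0, "tz": 0, "ax": 0, "ay": 0, "az": 0, "gripper": -0.65}

```text
time_s: 11.1
tool_pos: [504.2, -151.5, 83.8]
tool_rot: [-0.529, 0.537, 0.466, -0.464]
ft_force: [1.3, -8.9, -6.4]
opening: 70.3
```

```bash
python3 st.py; python3 - <<'E'
from h import *
c=snap('scene','s10');crop(c,200,340,100,240,4.2,'s10c')
E
```

```text
t 11.1 loc [  -0.4 -133.7] z 83.8 Ftool [-8.6  6.4 -2.4] tau [-0.37 -0.05  1.37] op 70.3 (array([-19.3,   1.9,   2. ]), array([ 0.011, -0.005, -0.005]))
```

View pics/s10c.png

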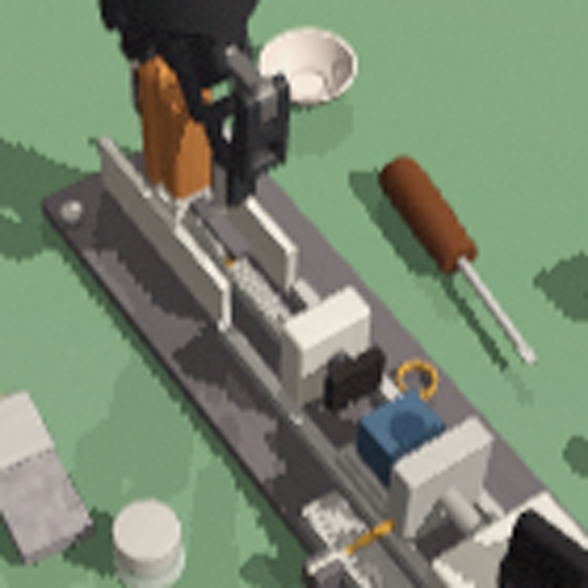

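jog_arm:
  rows:
    - {"tx": 0.08, "ty": 0, "tz": 0, "ax": 0, "ay": 0, "az": 0, "gripper": -0.65}
    - {"tx": 0.05, "ty": 0, "tz": 0, "ax": 0, "ay": 0, "az": 0, "gripper": -0.65}

```text
time_s: 11.35
tool_pos: [504.3, -151.5, 83.9]
tool_rot: [-0.528, 0.538, 0.465, -0.464]
ft_force: [1.3, -11.3, -8.7]
opening: 70.4
```

```bash
python3 st.py
```

```text
t 11.35 loc [  -0.3 -133.7] z 83.9 Ftool [-11.    8.8  -2.7] tau [-0.54 -0.1   1.77] op 70.4 (array([-19.3,   2. ,   2.1]), array([ 0.012, -0.008, -0.008]))
```

jog_arm:
  rows:
    - {"tx": 0.15, "ty": 0, "tz": 0, "ax": 0, "ay": 0, "az": 0, "gripper": -0.65}
    - {"tx": 0.1, "ty": 0, "tz": 0, "ax": 0, "ay": 0, "az": 0, "gripper": -0.65}

```text
time_s: 11.55
tool_pos: [504.4, -151.7, 83.8]
tool_rot: [-0.527, 0.541, 0.463, -0.464]
ft_force: [3.5, -17.6, -13.3]
opening: 70.5
```

```bash
python3 st.py
```

```text
t 11.55 loc [  -0.2 -133.8] z 83.8 Ftool [-16.7  13.6  -5.7] tau [-0.99 -0.26  2.54] op 70.5 (array([-19.2,   2.1,   2.1]), array([ 0.014, -0.012, -0.015]))
```

jog_arm:
  rows:
    - {"tx": -0.4, "ty": 0, "tz": 0, "ax": 0.1, "ay": -0.1, "az": -0.12, "gripper": -0.65}
    - {"tx": -0.4, "ty": 0.1, "tz": 0.1, "ax": 0, "ay": 0, "az": 0, "gripper": -0.65}
    - {"tx": -0.2, "ty": 0, "tz": 0, "ax": 0, "ay": 0, "az": 0, "gripper": -0.65}
    - {"tx": 0, "ty": 0, "tz": 0, "ax": 0, "ay": 0, "az": 0, "gripper": -0.65}

```text
time_s: 11.95
tool_pos: [499.7, -171.0, 82.0]
tool_rot: [-0.53, 0.532, 0.467, -0.466]
ft_force: [-0.4, -0.2, -0.8]
opening: 70.4
```

```bash
python3 st.py; python3 - <<'E'
from h import *
c=snap('scene','s11');crop(c,200,340,100,240,4.2,'s11c')
E
```

```text
t 11.95 loc [  -2.3 -153.6] z 82.0 Ftool [-0.2  0.8  0.3] tau [-0.01  0.01  0.  ] op 70.4 (array([0.6, 0. , 0.2]), array([ 0.003,  0.   , -0.001]))
```

View pics/s11c.png

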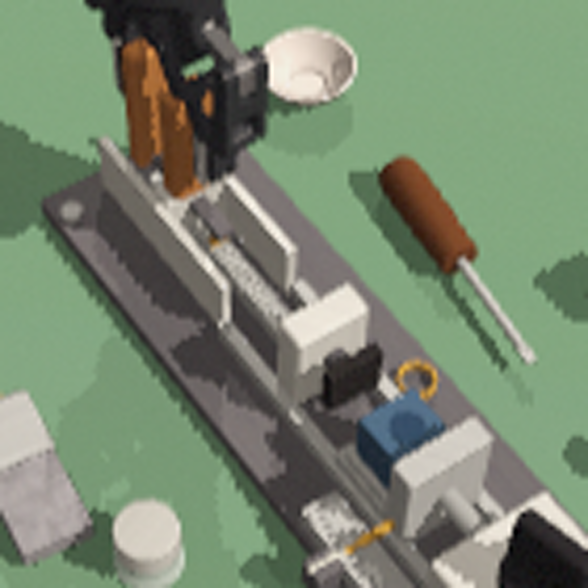

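```bash
cat > tk.py <<'E'
from h import *
import sys
# jaw-head displacement by template matching of pad/head region from s9 into new picture
a=np.load('pics/s9.npz'); A=a['img']; 
T=cv2.resize(A[165:195,262:290],None,fx=8,fy=8,interpolation=cv2.INTER_CUBIC)
for n in sys.argv[1:]:
    c=dict(np.load('pics/%s.npz'%n)); 
    B=cv2.resize(c['img'][155:225,255:325],None,fx=8,fy=8,interpolation=cv2.INTER_CUBIC)
    r=cv2.matchTemplate(B,T,cv2.TM_CCOEFF_NORMED); _,m,_,l=cv2.minMaxLoc(r)
    du=l[0]/8+255-262; dv=l[1]/8+155-165
    p0=ray(c,285,170,75);p1=ray(c,285+du,170+dv,75); print(n,round(m,2),du,dv,loc(p1,1.441)-loc(p0,1.441))
E
python3 tk.py s9 s10 s11
```

```text
s9 1.0 0.0 0.0 [0. 0.]
s10 0.98 3.125 3.625 [ 0.2 11.3]
s11 0.98 2.5 3.0 [0.4 9.2]
```

jog_arm:
  rows:
    - {"tx": 0.3, "ty": 0, "tz": 0, "ax": 0, "ay": 0, "az": 0, "gripper": -0.65}
    - {"tx": 0.25, "ty": 0, "tz": 0, "ax": 0, "ay": 0, "az": 0, "gripper": -0.65}
    - {"tx": 0.25, "ty": 0, "tz": 0, "ax": 0, "ay": 0, "az": 0, "gripper": -0.65}
    - {"tx": 0.25, "ty": 0, "tz": 0, "ax": 0, "ay": 0, "az": 0, "gripper": -0.65}

```text
time_s: 12.4
tool_pos: [502.5, -151.0, 82.0]
tool_rot: [-0.529, 0.534, 0.466, -0.466]
ft_force: [-1.4, -22.8, -3.5]
opening: 70.5
```

```bash
python3 st.py
```

```text
t 12.4 loc [  -2.2 -133.4] z 82.0 Ftool [-22.8   3.6  -1.6] tau [-0.34  0.02  4.69] op 70.5 (array([-19.6,   0.1,   0.3]), array([ 0.005, -0.002, -0.005]))
```

At the stop. Picture, then release.

```bash
python3 - <<'E'
from h import *
c=snap('scene','s12');crop(c,200,340,100,240,4.2,'s12c')
E
python3 tk.py s12; python3 st.py
```

```text
s12 0.97 6.0 7.0 [ 0.5 21.6]
t 12.45 loc [  -2.2 -133.7] z 82.0 Ftool [-9.   7.1 -2.6] tau [-0.39 -0.1   1.43] op 70.8 (array([-19.3,   0.1,   0.2]), array([ 0.005, -0.002, -0.006]))
```

jog_arm:
  rows:
    - {"tx": -0.4, "ty": 0, "tz": 0, "ax": 0.04, "ay": 0, "az": -0.04, "gripper": -0.65}
    - {"tx": -0.4, "ty": 0, "tz": 0, "ax": 0, "ay": 0, "az": 0, "gripper": -0.65}
    - {"tx": -0.2, "ty": 0, "tz": 0, "ax": 0, "ay": 0, "az": 0, "gripper": -0.65}
    - {"tx": 0, "ty": 0, "tz": 0, "ax": 0, "ay": 0, "az": 0, "gripper": -0.65}

```text
time_s: 12.85
tool_pos: [500.1, -170.0, 82.1]
tool_rot: [-0.531, 0.532, 0.466, -0.467]
ft_force: [0.1, 1.4, 0.3]
opening: 70.2
```

```bash
python3 - <<'E'
from h import *
c=snap('scene','s13');crop(c,200,340,100,240,4.2,'s13c')
E
python3 tk.py s13; python3 st.py
```

```text
s13 0.97 5.5 6.375 [ 0.4 19.7]
t 12.9 loc [  -2.1 -152.3] z 82.0 Ftool [-0.7 -0.6  0.1] tau [-0.    0.04 -0.06] op 70.8 (array([-0.7,  0. ,  0.4]), array([ 0.   , -0.   , -0.001]))
```

View pics/s13c.png

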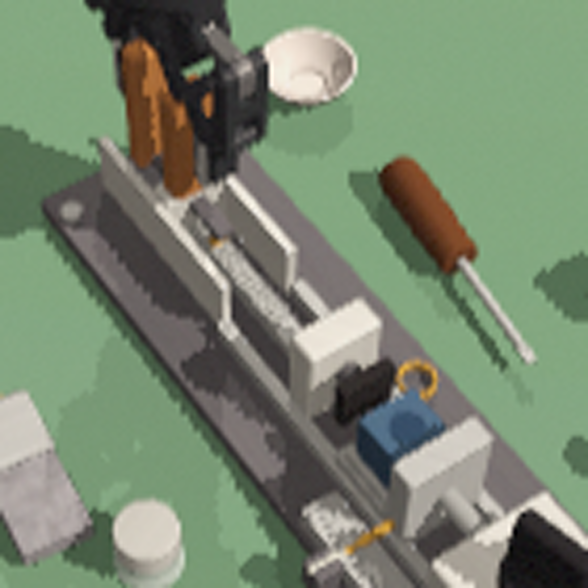

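jog_arm:
  rows:
    - {"tx": 0.3, "ty": 0, "tz": 0, "ax": 0, "ay": 0, "az": 0, "gripper": -0.65}
    - {"tx": 0.2, "ty": 0, "tz": 0, "ax": 0, "ay": 0, "az": 0, "gripper": -0.65}
    - {"tx": 0.2, "ty": 0, "tz": 0, "ax": 0, "ay": 0, "az": 0, "gripper": -0.65}
    - {"tx": 0.2, "ty": 0, "tz": 0, "ax": 0, "ay": 0, "az": 0, "gripper": -0.65}
    - {"tx": 0.1, "ty": 0, "tz": 0, "ax": 0, "ay": 0, "az": 0, "gripper": -0.65}

```text
time_s: 13.4
tool_pos: [502.6, -151.8, 82.0]
tool_rot: [-0.53, 0.534, 0.464, -0.467]
ft_force: [-0.1, -9.4, -3.7]
opening: 70.3
```

```bash
python3 - <<'E'
from h import *
c=snap('scene','s14');crop(c,200,340,100,240,4.2,'s14c')
E
python3 tk.py s14; python3 st.py
```

```text
s14 0.92 8.5 9.875 [ 0.6 30.4]
t 13.45 loc [  -1.9 -134. ] z 82.0 Ftool [-8.5  2.  -1.4] tau [-0.26 -0.01  1.43] op 70.5 (array([-19.1,   0.1,   0.5]), array([ 0.002, -0.004, -0.006]))
```

View pics/s14c.png

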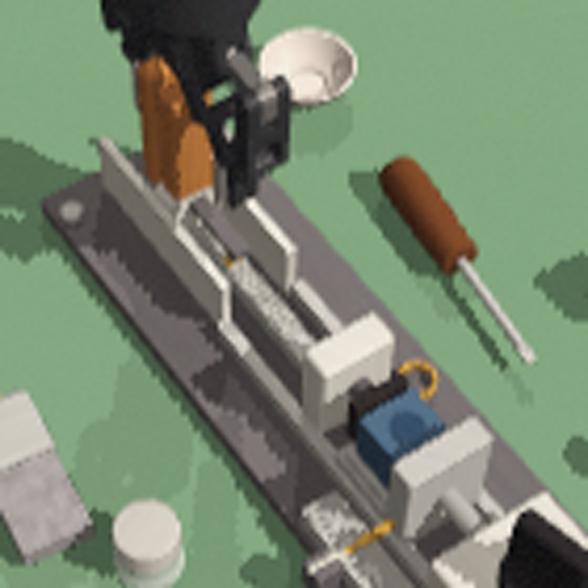

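jog_arm:
  rows:
    - {"tx": -0.4, "ty": 0, "tz": 0, "ax": 0.02, "ay": -0.03, "az": -0.05, "gripper": -0.65}
    - {"tx": -0.4, "ty": 0, "tz": 0.02, "ax": 0, "ay": 0, "az": 0, "gripper": -0.65}
    - {"tx": -0.2, "ty": 0, "tz": 0, "ax": 0, "ay": 0, "az": 0, "gripper": -0.65}
    - {"tx": 0, "ty": 0, "tz": 0, "ax": 0, "ay": 0, "az": 0, "gripper": -0.65}

```text
time_s: 13.85
tool_pos: [499.7, -171.2, 82.0]
tool_rot: [0.531, -0.53, -0.467, 0.467]
ft_force: [-0.6, 1.4, -0.3]
opening: 70.6
```

```bash
python3 - <<'E'
from h import *
c=snap('scene','s15');crop(c,260,330,165,235,8,'s15c')
c=snap('wrist','w15')
E
python3 tk.py s15; python3 st.py
```

```text
s15 0.93 8.0 9.375 [ 0.7 28.8]
t 13.95 loc [  -2.3 -153.2] z 82.0 Ftool [ 0.  -0.6  0.6] tau [ 0.06 -0.03 -0.02] op 70.5 (array([ 0.2, -0. ,  0.2]), array([-0.001,  0.002,  0.002]))
```

View pics/s15c.png

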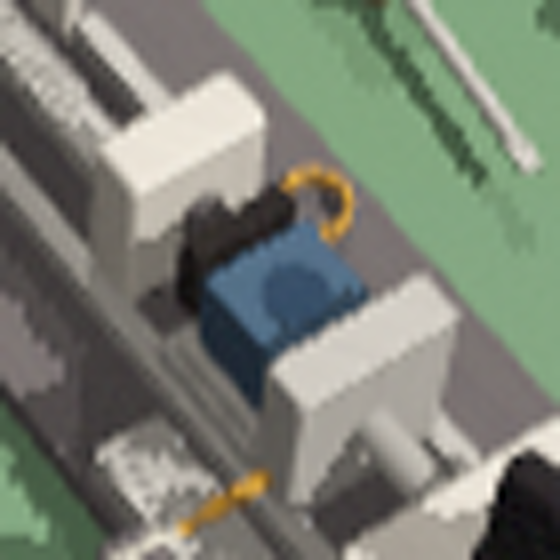

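View pics/w15.png

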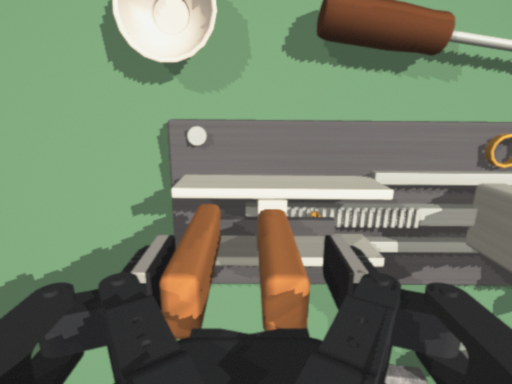

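jog_arm:
  rows:
    - {"tx": 0.3, "ty": 0, "tz": 0, "ax": 0, "ay": 0, "az": 0, "gripper": -0.65}
    - {"tx": 0.2, "ty": 0, "tz": 0, "ax": 0, "ay": 0, "az": 0, "gripper": -0.65}
    - {"tx": 0.1, "ty": 0, "tz": 0, "ax": 0, "ay": 0, "az": 0, "gripper": -0.65}

```text
time_s: 14.25
tool_pos: [501.3, -159.5, 82.0]
tool_rot: [-0.531, 0.531, 0.467, -0.467]
ft_force: [1.0, -9.9, -4.2]
opening: 70.6
```

```bash
python3 - <<'E'
from h import *
c=snap('scene','s16');crop(c,260,330,165,235,8,'s16c')
E
python3 tk.py s16; python3 st.py
```

```text
s16 0.91 9.0 10.5 [ 0.7 32.2]
t 14.3 loc [  -2.3 -141.8] z 82.0 Ftool [-9.5  3.5 -1.7] tau [-0.25  0.03  1.49] op 70.3 (array([-11.2,   0. ,   0.2]), array([-0.   ,  0.001, -0.001]))
```

View pics/s16c.png

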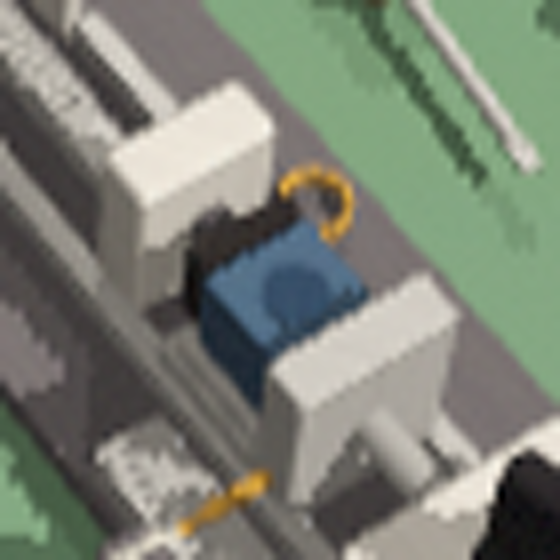

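jog_arm:
  rows:
    - {"tx": 0.12, "ty": 0, "tz": 0, "ax": 0, "ay": 0, "az": 0, "gripper": -0.65}
    - {"tx": 0.06, "ty": 0, "tz": 0, "ax": 0, "ay": 0, "az": 0, "gripper": -0.65}

```text
time_s: 14.5
tool_pos: [501.6, -157.4, 81.9]
tool_rot: [-0.53, 0.533, 0.465, -0.467]
ft_force: [0.3, -12.3, -5.2]
opening: 70.5
```

```bash
python3 st.py
```

```text
t 14.5 loc [  -2.2 -139.8] z 81.9 Ftool [-12.1   5.3  -1.9] tau [-0.37  0.01  2.1 ] op 70.5 (array([-13.2,  -0. ,   0.3]), array([ 0.001, -0.001, -0.004]))
```

jog_arm:
  rows:
    - {"tx": 0.12, "ty": 0, "tz": 0, "ax": 0, "ay": 0, "az": 0, "gripper": -0.65}
    - {"tx": 0.06, "ty": 0, "tz": 0, "ax": 0, "ay": 0, "az": 0, "gripper": -0.65}

```text
time_s: 14.7
tool_pos: [501.9, -156.0, 81.8]
tool_rot: [-0.53, 0.534, 0.464, -0.467]
ft_force: [0.9, -12.8, -5.7]
opening: 70.8
```

```bash
python3 - <<'E'
from h import *
c=snap('scene','s17');crop(c,260,330,165,235,8,'s17c')
E
python3 tk.py s17; python3 st.py
```

```text
s17 0.88 9.75 11.25 [ 0.5 34.6]
t 14.75 loc [  -2.1 -138.5] z 81.8 Ftool [-12.6   6.3  -2. ] tau [-0.42 -0.04  2.24] op 70.4 (array([-14.5,  -0.1,   0.4]), array([ 0.002, -0.003, -0.008]))
```

View pics/s17c.png

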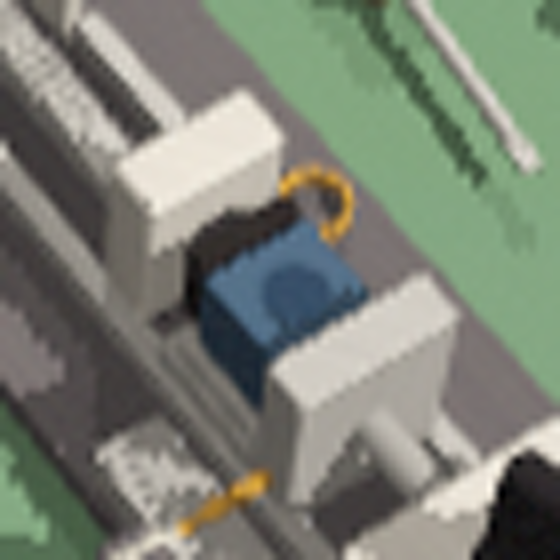

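jog_arm:
  rows:
    - {"tx": 0.14, "ty": 0, "tz": 0, "ax": 0, "ay": 0, "az": -0.05, "gripper": -0.65}
    - {"tx": 0.12, "ty": 0, "tz": 0, "ax": 0, "ay": 0, "az": 0, "gripper": -0.65}

```text
time_s: 14.95
tool_pos: [502.3, -154.0, 81.9]
tool_rot: [-0.53, 0.535, 0.464, -0.466]
ft_force: [1.3, -17.5, -8.1]
opening: 70.6
```

```bash
python3 st.py
```

```text
t 14.95 loc [  -1.9 -136.4] z 81.9 Ftool [-17.1   8.2  -3.6] tau [-0.5  -0.13  2.93] op 70.6 (array([-16.6,  -0. ,   0.5]), array([ 0.004, -0.006, -0.007]))
```

jog_arm:
  rows:
    - {"tx": 0.13, "ty": 0, "tz": 0, "ax": 0, "ay": 0, "az": 0, "gripper": -0.65}

```text
time_s: 15.05
tool_pos: [502.5, -153.3, 81.8]
tool_rot: [-0.53, 0.537, 0.463, -0.466]
ft_force: [2.3, -18.3, -8.1]
opening: 70.3
```

```bash
python3 st.py; python3 - <<'E'
from h import *
for i in range(5): arm.camera('top')
c=snap('scene','s18');crop(c,260,330,165,235,8,'s18c')
c=snap('top','t18');crop(c,180,350,165,250,4.6,'t18c')
E
python3 tk.py s18; python3 st.py
```

```text
t 15.05 loc [  -1.9 -135.6] z 81.8 Ftool [-17.8   8.3  -4.7] tau [-0.71 -0.16  3.01] op 70.3 (array([-17.4,  -0. ,   0.5]), array([ 0.005, -0.008, -0.009]))
s18 0.83 10.25 12.0 [ 0.8 36.7]
t 15.4 loc [  -1.8 -135.5] z 81.8 Ftool [-16.9   7.1  -3.5] tau [-0.57 -0.17  2.75] op 70.3 (array([-17.5,  -0. ,   0.5]), array([ 0.004, -0.007, -0.009]))
```

View pics/s18c.png

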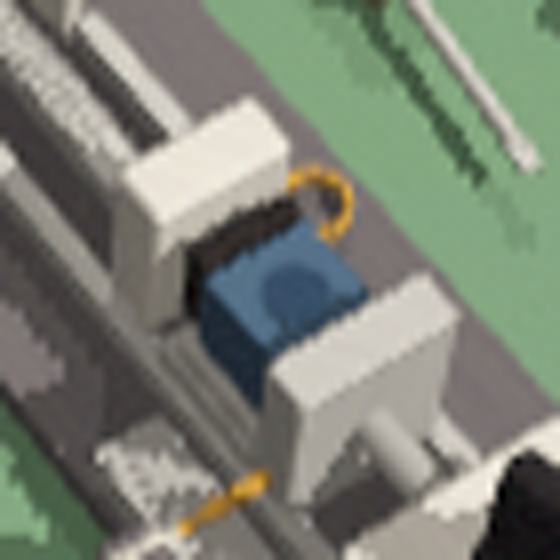

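View pics/t18c.png

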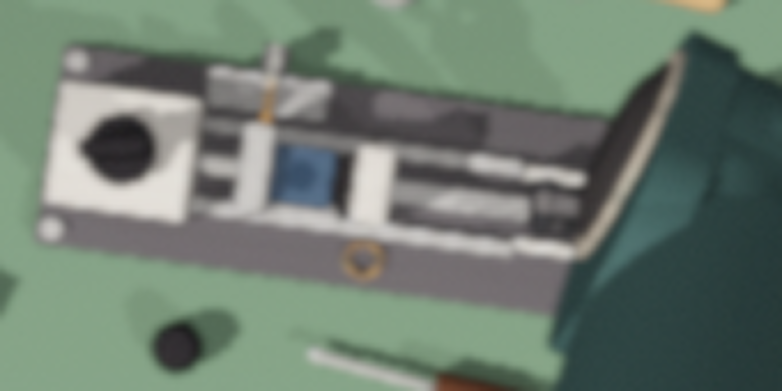

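```bash
python3 - <<'E'
from h import *
for n,l in dict(s15=[(135,200,75),(265,122,75),(205,285,66),(305,222,66),(135,200,75)],s18=[(162,222,75),(288,150,75),(205,285,66),(305,222,66)]).items():
    c=dict(np.load('pics/%s.npz'%n))
    for a,b,z in l:
        q=ray(c,260+(a-.5)/8,165+(b-.5)/8,z); print(n,a,b,q.round(1),loc(q,1.441))
c=dict(np.load('pics/t18.npz'))
for a,b,z in [(395,150,75),(388,225,75),(335,150,66),(330,205,66),(275,125,75),(266,210,75)]:
    q=ray(c,180+a/4.6,165+b/4.6,z); print('top',a,b,loc(q,1.441))
for a,b,z in [(360,148,75),(350,220,75)]:
    q=ray(c,180+a/4.6,165+b/4.6,z); print('top headfront',a,b,loc(q,1.441))
E
```

```text
s15 135 200 [545.3  -5.6  75. ] [21.5 16.3]
s15 265 122 [503.7  -1.   75. ] [-20.4  15.5]
s15 205 285 [545.4  20.9  66. ] [18.1 42.6]
s15 305 222 [513.   24.1  66. ] [-14.4  41.6]
s15 135 200 [545.3  -5.6  75. ] [21.5 16.3]
s18 162 222 [544.8   3.8  75. ] [19.7 25.6]
s18 288 150 [505.4   9.2  75. ] [-20.   25.8]
s18 205 285 [545.4  20.9  66. ] [18.1 42.6]
s18 305 222 [513.   24.1  66. ] [-14.4  41.6]
top 395 150 [19.8  4.9]
top 388 225 [-22.4   3.2]
top 335 150 [15.7 38.3]
top 330 205 [-15.5  36.9]
top 275 125 [24.6 73.5]
top 266 210 [-23.3  71.9]
top headfront 360 148 [18.2 24.5]
top headfront 350 220 [-22.5  24.6]
```

```bash
python3 - <<'E'
from h import *
for i in range(10): arm.camera('top')
c=snap('scene','s19');crop(c,245,315,190,260,8,'s19c')
E
python3 tk.py s19; python3 st.py
```

```text
s19 0.83 10.25 12.0 [ 0.8 36.7]
t 15.95 loc [  -1.8 -135.5] z 81.8 Ftool [-16.1   7.2  -4.5] tau [-0.65 -0.16  2.75] op 70.5 (array([-17.5,  -0. ,   0.5]), array([ 0.005, -0.007, -0.009]))
```

View pics/s19c.png

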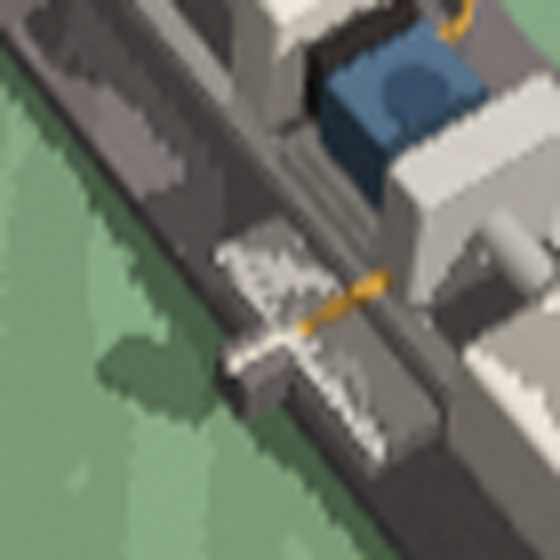

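Pointer (crop 305,330) and tick (290,340) still line up, the block is flat between pad and anvil, and the pose and force are steady. Handing in now.

```bash
python3 - <<'E'
from h import *
print(arm.close_job())
E
python3 st.py
```

```text
the job is handed in; nothing more can be done
None
the job is handed in; nothing more can be done
```

I turned the knob about 1.35 rad clockwise and pumped the trigger four strokes. I handed the job in at about 16 s, with the trigger still held about 14 mm in. No verdict was reported.

- **Pointer:** it started about 5.4 mm from the mark. After the turn the pointer tip and the white tick lay in one line, by eye, in an enlarged wrist view. They still did in the scene view just before hand-in. The mark looked unmoved.
- **Trigger:** I pushed the bar with the outer finger of the open gripper rather than squeezing bar and handle together. The finger force stayed at about 16–17 N and the pose held steady for about 0.9 s before hand-in.
- **Plunger:** my best estimate is about 6 mm in, but the checks disagreed. The target range is 3.5 to 9 mm.

| Check | Plunger estimate |
|---|---|
| Force rise since contact | about 6 mm |
| Trigger stroke count | about 5.8 mm |
| Top view | about 6.9 mm |
| Scene view, jaw tracking | about 4.4 mm |
| Scene view, edge positions | about 3.6 mm, close to the lower limit |

- **Rest of the bench:** the block lay flat against the anvil. The band, loupe and scriber looked undisturbed in the last top view. I did not check the other items individually.

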